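Put away the stack beside the microscope

TASK

Take the stack on the bench apart and put each thing away: the specimen pot in the round holder, the slide box flat in the short tray, the instrument case flat in the long tray, and the slim case upright in the gap between the two wide cases in the wooden filing tray, pushing them apart with it until it stands on the tray's floor. Tip nothing over, and leave it all released and standing still.

Things in the scene. Friction and masses are not known exactly. Their poses are not given: they have to be found in the camera images.
- instrument_case: Flat aluminium instrument case with a dark seam, bottom of the stack; 64 (x) x 150 (y) x 22 mm high, about 0.3 kg. It stands on the bench, yaw up to 0.3 rad. Origin: centre of the underside; z up. Grip it across x.
- slide_box: Grey plastic slide box lying on the instrument case, long side roughly the same way; 60 (x) x 98 (y) x 32 mm high, about 0.2 kg. Origin: centre of the underside; z up. Grip it across x.
- slim_case: Slim, tall white cover-glass case standing on the slide box near its +y end; 58 (x) x 22 (y, its thickness) x 60 mm high, about 0.07 kg. The lowest 9 mm taper to a foot 16 mm thick. Origin: centre of the underside; z up. Grip it across x, by its ends.
- pot: Small round lidded specimen pot, clear with a red lid, standing on the slide box near its -y end, 50 to 62 mm (centres) from the slim case (a like pot elsewhere on the bench is not part of the job); body 35 mm, lid 38 mm in diameter (lid from 36 to 48 mm up), 48 mm high, about 0.04 kg. Origin: centre of the underside; z up.
- long_tray: Fixed long shallow steel tray, the instrument case's place: inside 84 (x) x 170 (y) mm, floor 2 mm, rim 3 mm wide and 6 mm high above the bench. Origin: centre of its underside on the bench.
- short_tray: Fixed short shallow black rubber tray, the slide box's place: inside 80 (x) x 118 (y) mm, floor 2 mm, rim 3 mm wide and 6 mm high above the bench. Origin: centre of its underside on the bench.
- pot_ring: Fixed round grey holder, the pot's place: 68 mm outside, 58 mm inside diameter, floor 2 mm, rim 8 mm high above the bench. Origin: centre of its underside on the bench.
- wide_case_a: One of two equal loose wide white cover-glass cases standing side by side along y in a fixed wooden filing tray (inside 80 (x) x 120 (y) mm, floor 2 mm, walls 12 mm high); 58 (x) x 36 (y, thickness) x 34 mm high, about 0.13 kg, long top edges rounded 6 mm. This one is on the tray's +y side. Origin: centre of the underside; z up.
- wide_case_b: The other wide case, the same size, on the filing tray's -y side. The gap between the two, 18 to 21 mm, is the slim case's place: narrower than that case, but the two slide apart when its tapered foot is pushed down between them (13 to 15 mm of free tray behind each). Origin: centre of the underside; z up.

How it is judged:
By the outcome, as a careful person would: the job done as asked, in the order asked, and still so for the second after the job is handed in, with the robot touching nothing.
It also fails if it takes over 112 s, if anything falls off the work surface, if the arm or the gripper's body presses on something with over 40 N, if the wrist force passes 120 N, or if a joint passes its speed limit or range.

ROBOT

A 6-joint arm with a two-finger parallel gripper is mounted at the origin on the work surface. World frame = base frame: x ahead of the robot, y to its left, z up, the work surface at z = 0. Lengths are in mm, angles in rad, forces in N, time in s.
With the tool pointing down it reaches from about 400 to 925 mm from the base axis. Payload 12.5 kg.
Tool frame: the origin (TCP) lies on the centre line of the jaws, within the pads' length; the fingertips stand 25 mm ahead of it and the grasp point (between the pads) lies 6 mm ahead of it (env.tip_extent is the distance from the TCP to the fingertips, in mm); x points along the fingers, z is the direction in which the jaws open and shut, and the axes are right-handed (so a half turn about x gives the same grasp; the last joint's range is limited). The gripper opens to 95 mm and grips with 3 to 60 N. Pads are 20 mm wide; open, the fingers measure 119 mm over their backs; the gripper's body (75 mm by 180 mm) begins 59 mm behind the grasp point.
Start: joints at [1.101, 0.491, 1.559, -0, 1.092, -0.106], TCP at [222.378, 584.12, 200.861] pointing down, gripper open.
Joint ranges: [-3.1, 3.1], [-0.84, 2.19], [0.05, 2.79], [-1.13, 4.28], [0.06, 2.93], [-2.69, 2.69]. Speed limits (rad/s): [2.22, 2.22, 2.79, 3.14, 3.14, 3.14].

INTERFACE

Orientations are given as [roll, pitch, yaw] about the fixed x, y, z axes, in that order (R = Rz(yaw) Ry(pitch) Rx(roll)).
In Python, from cell import env gives the robot as it stands.
- The arm moves only by the tool step_arm, never from a script. Its argument "rows" is a list of rows, each a list of 6 numbers: the shift along the tool's x, y, z in mm, then the turn, a rotation vector about the tool's x, y, z in rad. In form: [[x, y, z, wx, wy, wz], ...]. A call has 1 to 8 rows; each row shifts and turns the pose as measured when the row begins, along the tool's axes as they then stand; what a row does not reach is not made up. A row lasts 1/8 s, in which the tool goes at most 62.5 mm and 10.7 degrees, less where a joint would pass 70% of its speed; a pose out of reach is approached as far as the arm can. A call is refused whole if a number of a shift passes 62.5 or a number of a turn 0.188, either way. A call with a gripper value outside its range is refused whole. "grip" is the finger opening in mm, from 0 to 95.1, set as the call begins (left out, the last holds). The fingers move at their own pace and stop on an object; the grip force is fixed at half the most. Time passes only in rows, so rows that do not move let the fingers close. It gives the time, the measured TCP pose, the force and the opening at its end, in the units of the state.
- env.state(): the state, without advancing time (a new reading comes with each control period).
- env.read_camera(name): name is "scene" or "top"; returns the picture (384x512x3 uint8, red, green, blue); there is no depth.
- env.get_calibration(name): a dict with "fx", "fy", "cx", "cy" (pixels), "pose" (4x4, takes a point from camera to world coordinates). Camera axes: x right, y down, z forward; pixel columns grow to the right and rows downward; lengths in mm; the calibration is good to about 2 mm. A picture is of the moment at which its call begins. get_calibration takes no time and is no camera call.
- env.job_done(): hands the job in, once; it reports no verdict.
The state is a dict: "t": time; "joints": joint angles; "qvel": joint speeds; "tau": joint torques, N m; "eef_pos": TCP position; "tcp_rot": TCP orientation; "ft_force": force on the tool from outside, world axes, zero at the start; "moment": the same for the moment, N m; "opening": opening from 0.0 (shut) to 1.0 (fully open).
Only numpy, scipy, OpenCV 4.12 (cv2) and the standard library are available. Lean on these libraries where they do the work, as an engineer would, in place of code of your own. Each camera call takes 0.05 s, during which the arm holds its last target.

## Working session

There is one attempt and no reset: what is moved stays moved. The work goes in short steps, Python scripts to look and compute and a tool call to move; the robot and the scene stay as the last step left them, time stands still between calls to the robot, and variables do not carry over. Pictures are saved under pics/ and viewed, and the job is handed in when it is done.

Besides the shell and the picture viewer there is one more tool, called after "Emit:" as name(argument=value, ...) on one line, values as JSON. step_arm: Moves the arm, as the interface text tells. Its arguments: {"type":"object","properties":{"rows":{"type":"array","items":{"type":"array","items":{"type":"number"}}},"grip":{"type":"number"}},"required":["rows"]}

```bash
ls; mkdir -p pics
python3 - <<'E'
from cell import env
import cv2,numpy as np
for n in("scene","top"):
    im=env.read_camera(n);np.save(f"pics/{n}0.npy",im)
    cv2.imwrite(f"pics/{n}0.png",im[:,:,::-1])
    c=env.get_calibration(n);print(n,c["fx"],c["fy"],c["cx"],c["cy"]);print(np.round(c["pose"],3))
print(env.state(),env.tip_extent)
E
```

```text
pics
scene 488.08646780269476 488.08646780269476 250.2708609445997 191.17436184709834
[[ 6.300000e-02  8.010000e-01 -5.960000e-01  1.211087e+03]
 [ 9.980000e-01 -4.900000e-02  3.900000e-02 -6.943200e+01]
 [ 2.000000e-03 -5.970000e-01 -8.020000e-01  9.543990e+02]
 [ 0.000000e+00  0.000000e+00  0.000000e+00  1.000000e+00]]
top 384.33303456321966 384.33303456321966 254.16195962039643 195.9603179336629
[[-3.000000e-02 -9.950000e-01  9.300000e-02  4.508860e+02]
 [-1.000000e+00  2.900000e-02 -1.000000e-02  3.496000e+00]
 [ 7.000000e-03 -9.300000e-02 -9.960000e-01  1.078329e+03]
 [ 0.000000e+00  0.000000e+00  0.000000e+00  1.000000e+00]]
{'t': 0.1, 'joints': array([ 1.10139044e+00,  4.91450981e-01,  1.55937414e+00, -3.71704761e-05,
        1.09171640e+00, -1.05602709e-01]), 'qvel': array([ 0.00039509, -0.00065061, -0.00139574, -0.00021683, -0.00031724,
       -0.00054245]), 'tau': array([ 2.25060343e-03, -6.13623762e+01, -2.58607525e+01,  6.93064230e-02,
        4.71539015e-02, -8.18694548e-05]), 'eef_pos': array([222.28038374, 583.89452488, 200.35515176]), 'tcp_rot': array([ 3.07072211,  1.56984689, -2.0054529 ]), 'ft_force': array([-0.49342938, -0.47206027, -0.76582819]), 'moment': array([-0.01727111, -0.02497774, -0.01379449]), 'opening': 0.9977172508365278} 25.0
```

View pics/scene0.png

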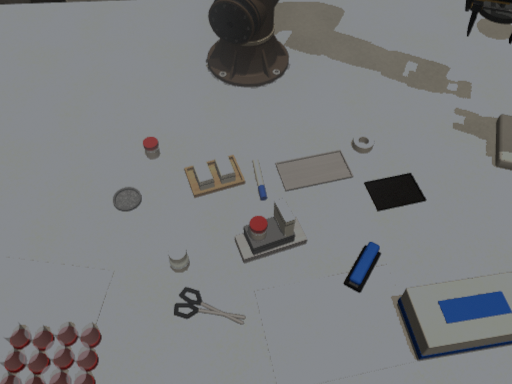

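View pics/top0.png

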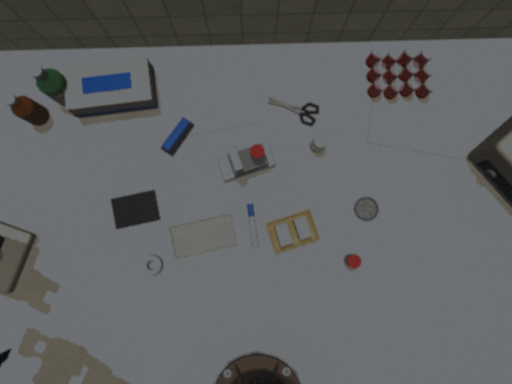

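The scene view shows the stack at about (270,235) with the red lid at (258,225) and the slim case at (284,218). The filing tray is at (215,176), the long tray at (314,170), the black short tray at (395,191) and the grey holder at (127,199). The decoy pot is at (151,146). I'll zoom in.

```bash
cat > h.py <<'E'
import numpy as np,cv2
from cell import env
from scipy.spatial.transform import Rotation as R
def cal(n):
    c=env.get_calibration(n);return np.array([[c["fx"],0,c["cx"]],[0,c["fy"],c["cy"]],[0,0,1]]),np.array(c["pose"])
def ray(n,uv,z):
    K,P=cal(n);uv=np.atleast_2d(np.array(uv,float));d=np.c_[uv,np.ones(len(uv))]@np.linalg.inv(K).T@P[:3,:3].T
    o=P[:3,3];s=(z-o[2])/d[:,2];return o+d*s[:,None]
def proj(n,p):
    K,P=cal(n);p=np.atleast_2d(np.array(p,float));c=(p-P[:3,3])@P[:3,:3];q=c@K.T;return q[:,:2]/q[:,2:]
def crop(n,u0,v0,w,h,f,name,im=None):
    if im is None: im=env.read_camera(n)
    c=im[v0:v0+h,u0:u0+w,::-1];c=cv2.resize(c,None,fx=f,fy=f,interpolation=cv2.INTER_CUBIC)
    cv2.imwrite(name,c)
E
python3 - <<'E'
from h import *
s=np.load("pics/scene0.npy");t=np.load("pics/top0.npy")
crop("scene",220,190,100,75,8,"pics/c1.png",s)
crop("top",205,130,80,60,10,"pics/c2.png",t)
crop("scene",100,125,160,100,5,"pics/c3.png",s)
crop("top",255,190,140,90,5,"pics/c4.png",t)
E
```

```text
(no output)
```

View pics/c1.png

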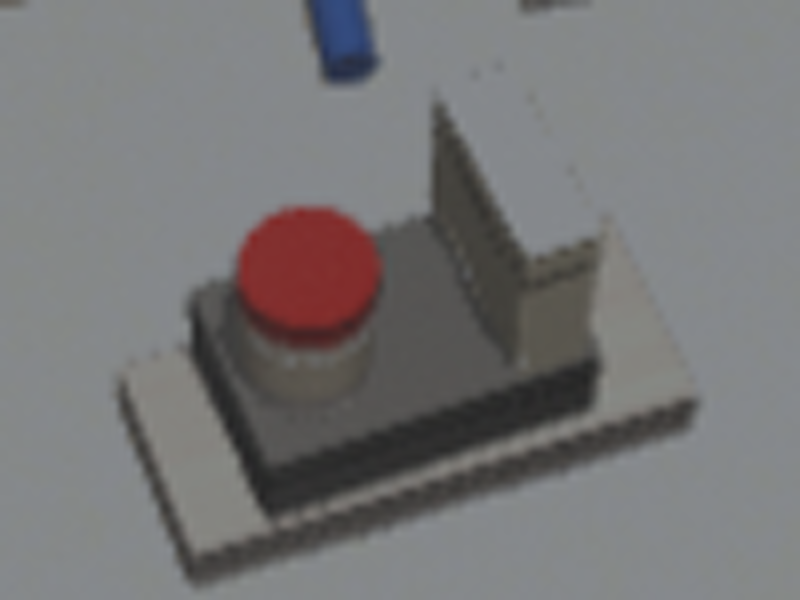

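View pics/c2.png

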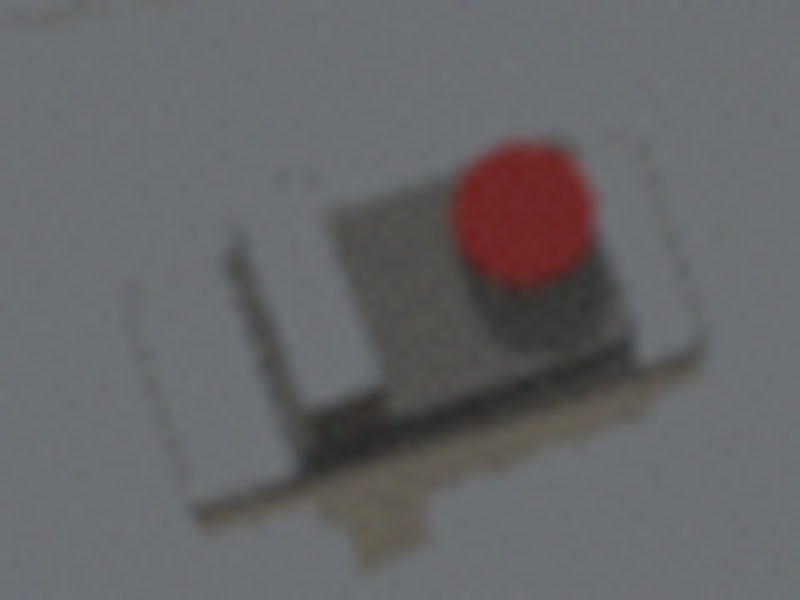

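View pics/c3.png

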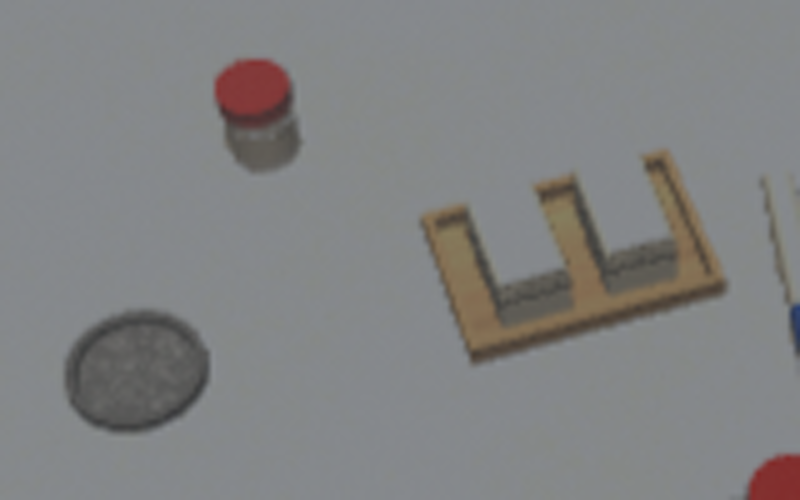

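View pics/c4.png

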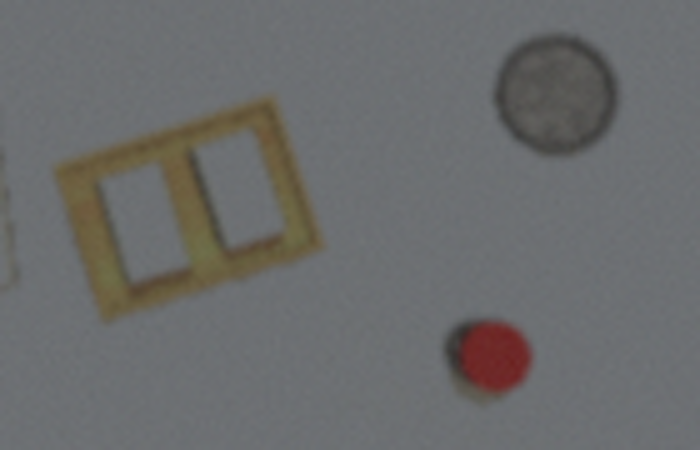

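```bash
cat >> h.py <<'E'
def px(u0,v0,f,pts): # crop coords -> full pixel coords
    return np.array([u0,v0])+(np.array(pts,float)+.5)/f-.5
def comps(m,amin=15):
    n,l,s,c=cv2.connectedComponentsWithStats(m.astype(np.uint8));return [(int(s[i,4]),c[i],l==i) for i in range(1,n) if s[i,4]>=amin]
def rect(n,m,z):
    cs,_=cv2.findContours(m.astype(np.uint8),cv2.RETR_EXTERNAL,cv2.CHAIN_APPROX_NONE);c=max(cs,key=len)[:,0,:]
    w=ray(n,c,z)[:,:2].astype(np.float32);return cv2.minAreaRect(w)
E
python3 - <<'E'
from h import *
I={"scene":np.load("pics/scene0.npy"),"top":np.load("pics/top0.npy")}
for n,im in I.items():
    hsv=cv2.cvtColor(im,cv2.COLOR_RGB2HSV)
    H,S,V=[hsv[:,:,i].astype(int) for i in range(3)]
    print(n)
    red=((H<8)|(H>172))&(S>130)&(V>60)
    for a,c,m in comps(red): print(" red",a,c,ray(n,c,102)[0,:2].round(1),ray(n,c,48)[0,:2].round(1)) if 60<c[0]<400 and c[1]>100 and c[1]<320 else 0
    wood=(H>10)&(H<28)&(S>90)&(V>60)
    for a,c,m in comps(wood,150): print(" wood",a,c,[np.round(x,1) for x in rect(n,m,12)]) 
    blk=(V<45)
    for a,c,m in comps(blk,300): print(" blk",a,c,[np.round(x,1) for x in rect(n,m,6)]) if 80<c[0]<450 else 0
    rc=(120,198) if n=="scene" else (367,209)
    u,v=(127,199) if n=="scene" else (367,209)
    print(im[v,u-25:u+26,1])
E
```

```text
scene
 red 112 [149.72321429 142.11607143] [ 420.1 -254.6] [ 370.  -266.3]
 red 208 [258.06730769 223.35576923] [662.1 -16.7] [627.4 -13.4]
 wood 180 [211.63333333 184.83333333] [array([ 475.1, -107. ]), array([ 43.8, 118.1]), np.float64(17.0)]
 blk 3016 [242.63958886  29.53083554] [array([-120.5,   -4.2]), array([225.6, 374.9]), np.float64(86.6)]
 blk 1455 [394.14639175 191.34570447] [array([527.5, 325.7]), array([ 85.9, 124. ]), np.float64(10.5)]
[137 137 137 137 136 136 137 137 137 138 128  86  77  70  93  95  92  92
  94  96  95  95  94  96  95  93  90  93  96  98 103 100  92  94  92  95
  94  87  77  88 136 136 137 136 136 136 136 137 136 136 137]
top
 red 142 [256.87323944 151.24647887] [657.5 -16.5] [668.9 -17.6]
 red 135 [353.33333333 260.85185185] [ 370.7 -250.6] [ 366.3 -264.7]
 wood 606 [291.17656766 230.79042904] [array([ 449.8, -109. ]), array([ 85.1, 124.3]), np.float64(15.9)]
 blk 571 [120.9614711  103.81085814] [array([824.8, 365.1]), array([119.9, 261.1]), np.float64(30.9)]
 blk 1224 [134.96078431 209.08660131] [array([524. , 326.2]), array([ 80.1, 119.1]), np.float64(10.4)]
 blk 666 [259.57507508 376.90690691] [array([ 70.1, -15.1]), array([163.6,  46.6]), np.float64(88.1)]
[112 111 111 109 111 113 112 112 112 110 110  97  69  64  78  85  84  85
  89  92  89  83  83  86  88  88  90  91  90  87  89  85  83  82  72  68
  88 103 109 112 111 112 111 113 111 113 112 111 111 111 113]
```

Run:
```python
from h import *
s=np.load("pics/scene0.npy");t=np.load("pics/top0.npy")
def st(x):
    return np.clip((x.astype(float)-60)*2.2,0,255).astype(np.uint8)
crop("scene",265,120,180,100,4,"pics/c5.png",s)
crop("top",105,180,150,100,5,"pics/c6.png",t)
crop("scene",180,145,75,55,10,"pics/c7.png",st(s))
crop("top",260,205,65,50,12,"pics/c8.png",st(t))
```

```text
(no output)
```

View pics/c5.png

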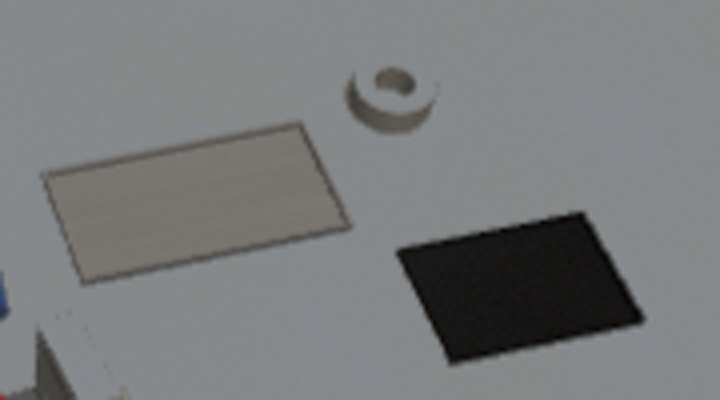

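View pics/c6.png

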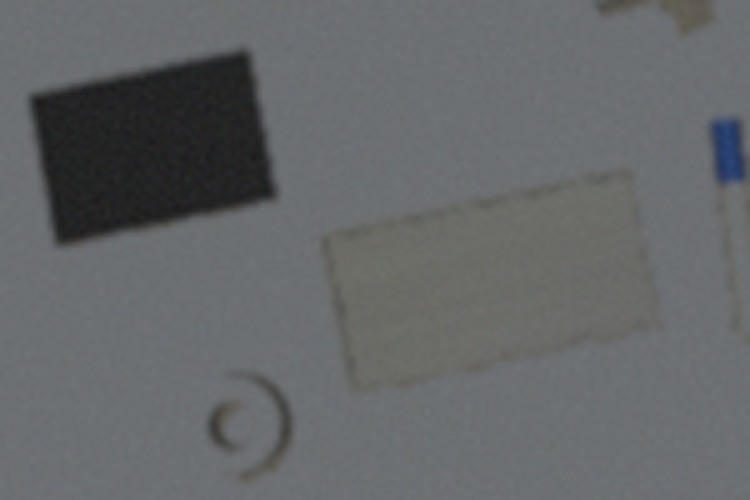

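View pics/c7.png

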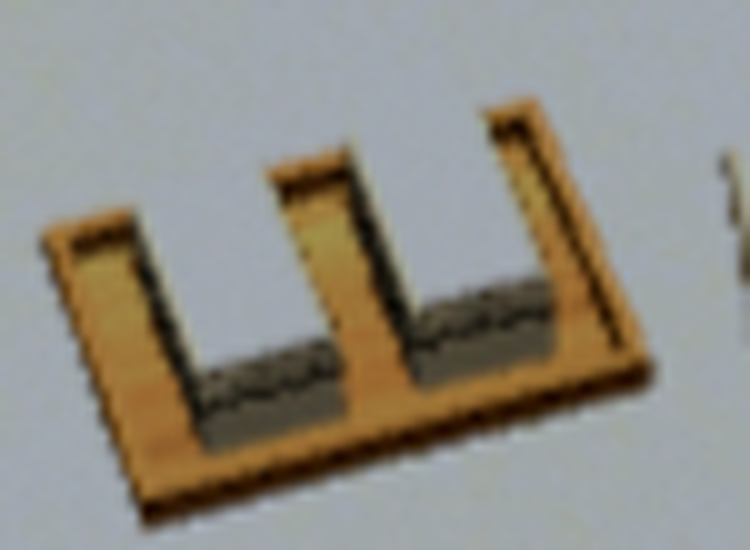

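View pics/c8.png

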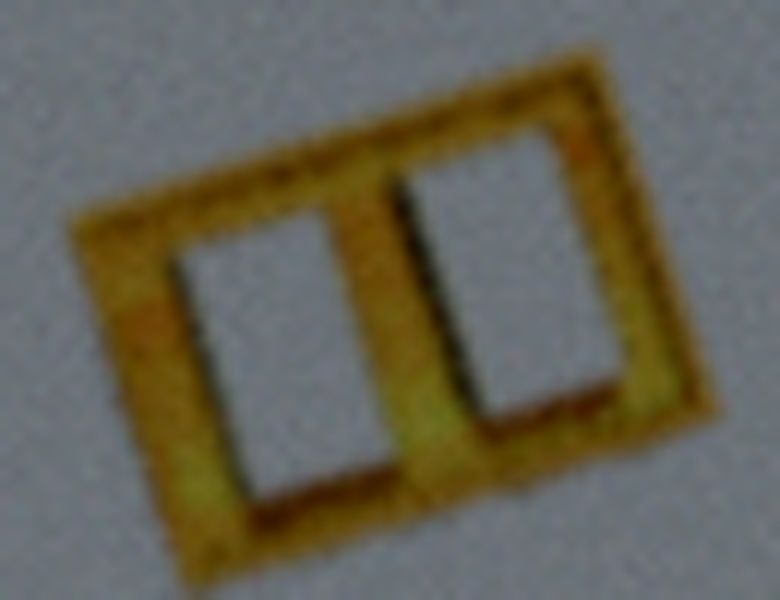

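Run:
```python
from h import *
def rep(name,n,u0,v0,f,pts,z):
    w=ray(n,px(u0,v0,f,pts),z)[:,:2];r=cv2.minAreaRect(w.astype(np.float32))
    e=[np.linalg.norm(w[i]-w[(i+1)%len(w)]).round(1) for i in range(len(w))]
    # yaw of y axis edge
    a=[np.degrees(np.arctan2(*(w[(i+1)%len(w)]-w[i])[::-1])).round(1) for i in range(len(w))]
    print(name,n,"mean",w.mean(0).round(1),"edges",e,a)
S=("scene",220,190,8);T=("top",205,130,10)
rep("icase",*S,[(120,375),(190,558),(697,400),(610,215)],22)
rep("icase",*T,[(640,140),(703,352),(200,510),(130,270)],22)
rep("sbox",*S,[(190,295),(268,465),(598,362)],54)
rep("slim",*S,[(435,95),(528,262),(603,235),(505,65)],114)
rep("slim",*T,[(315,172),(383,390),(305,412),(235,210)],114)
rep("ltray",'scene',265,120,4,[(41,174),(83,284),(352,227),(301,122)],6)
rep("ltray",'top',105,180,5,[(632,172),(660,325),(353,390),(323,237)],6)
rep("ftray",'scene',180,145,10,[(42,230),(145,500),(655,362),(540,97)],12)
rep("ftray",'top',260,205,12,[(605,45),(722,412),(188,592),(68,216)],12)
rep("a",'top',260,205,12,[(325,210),(400,465),(250,505),(170,255)],34)
rep("b",'top',260,205,12,[(550,130),(620,385),(485,425),(405,175)],34)
for n in("scene","top"):
    im=np.load(f"pics/{n}0.npy");g=im[:,:,1].astype(int)
    u,v=(127,199) if n=="scene" else (367,209)
    th=118 if n=="scene" else 98
    w=g[v-22:v+23,u-22:u+23]<th
    c=max(comps(w),key=lambda c:c[0]);m=c[2];print("ring",n,[np.round(x,1) for x in cv2.minEnclosingCircle(ray(n,np.argwhere(m)[:,::-1]+[u-22,v-22],8)[:,:2].astype(np.float32))])
st=env.state();Rm=R.from_euler('xyz',st["tcp_rot"]).as_matrix();print(Rm.round(3))
```

```text
icase scene mean [649.9  13. ] edges [np.float64(60.9), np.float64(148.7), np.float64(64.9), np.float64(149.4)] [np.float64(15.6), np.float64(105.9), np.float64(-165.0), np.float64(-72.5)]
icase top mean [646.8  11.8] edges [np.float64(62.4), np.float64(146.5), np.float64(70.3), np.float64(147.0)] [np.float64(-165.6), np.float64(106.0), np.float64(14.8), np.float64(-77.1)]
sbox scene mean [664.7  -4.3] edges [np.float64(57.2), np.float64(94.6), np.float64(112.2)] [np.float64(18.0), np.float64(106.2), np.float64(-104.5)]
slim scene mean [640.   39.4] edges [np.float64(57.0), np.float64(21.4), np.float64(58.7), np.float64(21.3)] [np.float64(19.4), np.float64(109.3), np.float64(-160.4), np.float64(-66.1)]
slim top mean [636.1  38.7] edges [np.float64(58.8), np.float64(20.5), np.float64(55.0), np.float64(22.6)] [np.float64(-164.4), np.float64(104.3), np.float64(17.5), np.float64(-65.8)]
ltray scene mean [449.5 139.2] edges [np.float64(89.7), np.float64(174.4), np.float64(89.3), np.float64(175.0)] [np.float64(11.2), np.float64(101.1), np.float64(-169.2), np.float64(-79.0)]
ltray top mean 
[... 396 characters left out ...]
ges [np.float64(88.4), np.float64(129.8), np.float64(90.2), np.float64(130.7)] [np.float64(-164.7), np.float64(106.7), np.float64(15.9), np.float64(-74.1)]
a top mean [441.5 -82.6] edges [np.float64(59.6), np.float64(35.0), np.float64(58.8), np.float64(36.5)] [np.float64(-165.7), np.float64(103.1), np.float64(15.9), np.float64(-75.6)]
b top mean [ 457.9 -135. ] edges [np.float64(59.4), np.float64(31.8), np.float64(58.9), np.float64(34.5)] [np.float64(-167.0), np.float64(104.6), np.float64(15.6), np.float64(-74.5)]
ring scene [array([ 512.8, -318.1]), np.float64(36.7)]
ring top [array([ 506.9, -317.6]), np.float64(35.8)]
[[-0.    -0.935  0.356]
 [-0.001  0.356  0.935]
 [-1.     0.    -0.001]]
```

```bash
cat > plan.py <<'E'
import sys
from h import *
# usage: plan.py x y z yawdeg(of tool z)  -> remaining shift in tool axes and rotvec
def go(x,y,z,yaw,n=None):
    s=env.state();Rm=R.from_euler('xyz',s["tcp_rot"]).as_matrix()
    a=np.radians(yaw);zz=np.array([np.cos(a),np.sin(a),0]);xx=np.array([0,0,-1.]);yy=np.cross(zz,xx)
    Rt=np.c_[xx,yy,zz]
    d=Rm.T@(np.array([x,y,z])-s["eef_pos"]);rv=R.from_matrix(Rm.T@Rt).as_rotvec()
    k=n or int(max(np.ceil(np.abs(d).max()/55),np.ceil(np.abs(rv).max()/.17),1))
    print("t",round(s["t"],2),"pos",s["eef_pos"].round(1),"zyaw",np.degrees(np.arctan2(Rm[1,2],Rm[0,2])).round(1),"tilt",(Rm.T@[0,0,-1]).round(3)[1:],"open",round(s["opening"]*95.1,1),"F",s["ft_force"].round(1),"j",np.round(s["joints"],2))
    print("total",d.round(1),rv.round(3),"rows",k)
    # sequential straight path: rotate constant about tool x, world-straight translation
    cur=Rm;dw=(np.array([x,y,z])-s["eef_pos"])/k
    for i in range(k):
        print([*(cur.T@dw).round(0).tolist(),*(rv/k).round(3).tolist()]);cur=cur@R.from_rotvec(rv/k).as_matrix()
if __name__=="__main__":
    a=[float(v) for v in sys.argv[1:]];go(*a[:4],n=int(a[4]) if len(a)>4 else None)
E
python3 plan.py 659 -16.5 180 15.6
```

```text
t 0.1 pos [222.3 583.9 200.4] zyaw 69.2 tilt [-0.     0.001] open 94.9 F [-0.5 -0.5 -0.8] j [ 1.1   0.49  1.56 -0.    1.09 -0.11]
total [  20.7 -621.8 -405.7] [ 0.935 -0.001  0.   ] rows 12
[2.0, -52.0, -34.0, 0.078, -0.0, 0.0]
[2.0, -54.0, -30.0, 0.078, -0.0, 0.0]
[2.0, -56.0, -25.0, 0.078, -0.0, 0.0]
[2.0, -58.0, -21.0, 0.078, -0.0, 0.0]
[2.0, -60.0, -16.0, 0.078, -0.0, 0.0]
[2.0, -61.0, -12.0, 0.078, -0.0, 0.0]
[2.0, -61.0, -7.0, 0.078, -0.0, 0.0]
[2.0, -62.0, -2.0, 0.078, -0.0, 0.0]
[2.0, -62.0, 3.0, 0.078, -0.0, 0.0]
[2.0, -61.0, 8.0, 0.078, -0.0, 0.0]
[2.0, -61.0, 12.0, 0.078, -0.0, 0.0]
[2.0, -59.0, 17.0, 0.078, -0.0, 0.0]
```

Emit:
step_arm(rows=[[0, -52, -34, 0.08, 0, 0], [0, -54, -30, 0.08, 0, 0], [0, -56, -25, 0.08, 0, 0], [0, -58, -21, 0.08, 0, 0], [0, -60, -16, 0.08, 0, 0], [0, -61, -12, 0.08, 0, 0], [0, -61, -7, 0.08, 0, 0], [0, -62, -2, 0.08, 0, 0]], grip=95)

```text
t: 1.1
eef_pos: [508.9, 175.0, 198.5]
tcp_rot: [-2.903, 1.568, -2.349]
ft_force: [0.9, 0.7, 0.4]
opening: 0.997
```

```bash
python3 plan.py 659 -16.5 170 15.6
```

```text
t 1.1 pos [508.9 175.  198.5] zyaw 31.7 tilt [0.001 0.003] open 94.8 F [0.9 0.7 0.4] j [ 0.21  0.37  1.77 -0.    1.   -0.34]
total [  28.6 -241.8   27. ] [ 0.281 -0.003  0.001] rows 5
[6.0, -48.0, 5.0, 0.056, -0.001, 0.0]
[6.0, -48.0, 8.0, 0.056, -0.001, 0.0]
[6.0, -47.0, 11.0, 0.056, -0.001, 0.0]
[6.0, -47.0, 13.0, 0.056, -0.001, 0.0]
[6.0, -46.0, 16.0, 0.056, -0.001, 0.0]
```

Motion tracks well. On to above the pot.

Emit:
step_arm(rows=[[6, -48, 5, 0.056, 0, 0], [6, -48, 8, 0.056, 0, 0], [6, -47, 11, 0.056, 0, 0], [6, -47, 13, 0.056, 0, 0], [6, -46, 16, 0.056, 0, 0], [0, 0, 0, 0, 0, 0]], grip=95)

```text
t: 1.85
eef_pos: [662.1, -28.4, 165.4]
tcp_rot: [-3.032, 1.566, -2.774]
ft_force: [0.8, -0.6, -0.4]
opening: 0.997
```

```bash
python3 plan.py 659 -16.5 170 15.6
python3 - <<'E'
from h import *
a=env.read_camera("scene");b=env.read_camera("top")
crop("scene",200,120,130,100,6,"pics/d1.png",a);crop("top",195,110,110,80,7,"pics/d2.png",b)
print(proj("scene",env.state()["eef_pos"]-[0,0,25]),proj("top",env.state()["eef_pos"]-[0,0,25]))
E
```

```text
t 1.85 pos [662.1 -28.4 165.4] zyaw 14.8 tilt [0.001 0.005] open 94.8 F [ 0.8 -0.6 -0.4] j [-0.14  0.58  1.49 -0.    1.07 -0.4 ]
total [-4.6 12.3  0. ] [-0.014 -0.005  0.001] rows 1
[-5.0, 12.0, 0.0, -0.014, -0.005, 0.001]
[[253.74776025 212.45000586]] [[260.85741285 146.50334823]]
```

View pics/d1.png

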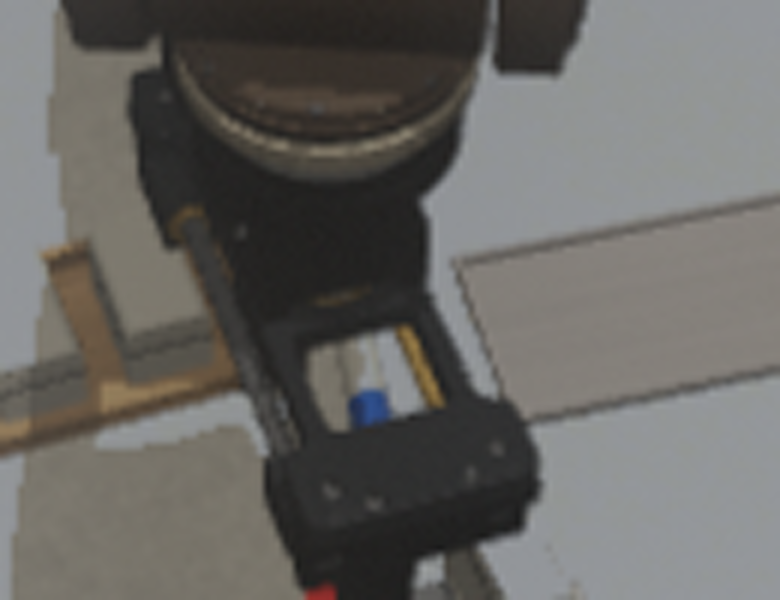

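View pics/d2.png

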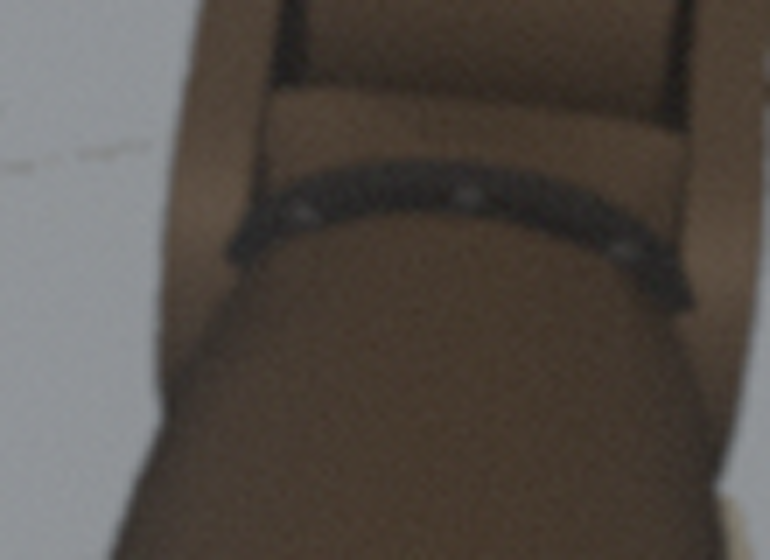

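Emit:
step_arm(rows=[[0, 12, 0, -0.014, -0.005, 0], [0, 0, 0, 0, 0, 0], [0, 0, 0, 0, 0, 0]])

```text
t: 2.33
eef_pos: [656.3, -10.6, 167.1]
tcp_rot: [0.043, 1.57, 0.323]
ft_force: [-0.3, 0.7, -1.4]
opening: 1.0
```

```bash
python3 plan.py 659 -16.5 101 15.6
python3 - <<'E'
from h import *
a=env.read_camera("scene")
crop("scene",210,170,100,75,8,"pics/d3.png",a)
s=env.state();p=s["eef_pos"]-[0,0,25];Rm=R.from_euler('xyz',s["tcp_rot"]).as_matrix()
for q in [p,p+Rm[:,2]*47.5+Rm[:,1]*10,p+Rm[:,2]*47.5-Rm[:,1]*10,p+Rm[:,2]*59.5+Rm[:,1]*10,p+Rm[:,2]*59.5-Rm[:,1]*10,p-Rm[:,2]*47.5]: print((proj("scene",q)-[210,170])*8+3.5)
E
```

```text
t 2.33 pos [656.3 -10.6 167.1] zyaw 16.0 tilt [-0.    -0.001] open 95.1 F [-0.3  0.7 -1.4] j [-0.12  0.57  1.51  0.    1.06 -0.4 ]
total [66.1 -6.4  0.9] [ 0.008  0.001 -0.   ] rows 2
[33.0, -3.0, 0.0, 0.004, 0.0, -0.0]
[33.0, -3.0, 0.0, 0.004, 0.0, -0.0]
[[412.65861745 323.31230958]]
[[518.12467567 462.29351318]]
[[441.97213454 485.42908463]]
[[536.00116183 501.49354057]]
[[459.38325612 524.96075141]]
[[348.75336912 180.74108661]]
```

View pics/d3.png

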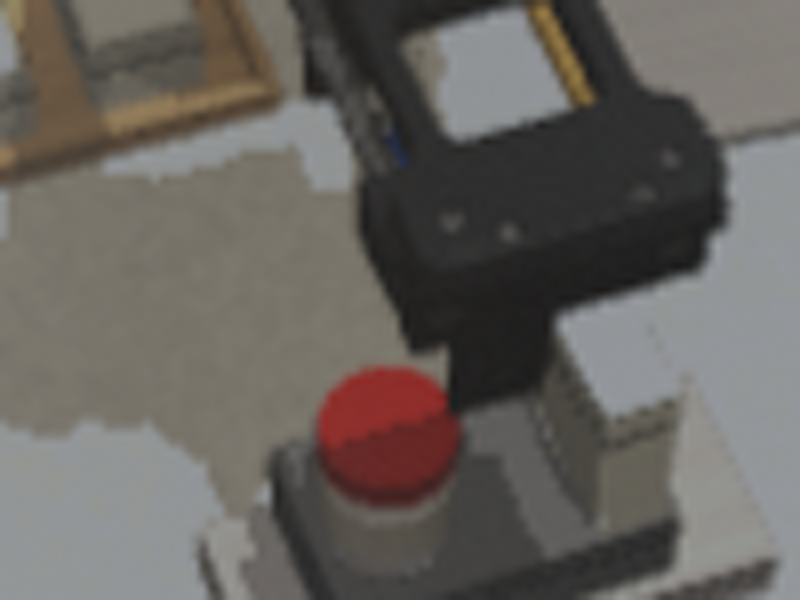

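Run:
```python
from h import *
s0=np.load("pics/scene0.npy");crop("scene",440,0,72,54,10,"pics/e1.png",s0)
p=np.array([222.3,583.9,200.4]);Rm=np.array([[0,-.935,.356],[0,.356,.935],[-1,0,0]])
def P(q):return ((proj("scene",q)-[440,0])*10+4.5).round(0)[0]
for sg in(1,-1):
  for d in(47.5,59.5):
    for h in (-25,53): print(sg,d,h,P(p+Rm[:,2]*d*sg+[0,0,h]+Rm[:,1]*10),P(p+Rm[:,2]*d*sg+[0,0,h]-Rm[:,1]*10))
t=np.load("pics/top0.npy");print(proj("top",p),proj("top",p+Rm[:,2]*50-[0,0,25]),proj("top",p-Rm[:,2]*50-[0,0,25]))
crop("top",0,290,120,94,6,"pics/e2.png",t)
```

```text
1 47.5 -25 [619. 516.] [618. 564.]
1 47.5 53 [753. 248.] [754. 296.]
1 59.5 -25 [668. 525.] [668. 573.]
1 59.5 53 [806. 257.] [807. 305.]
-1 47.5 -25 [232. 446.] [228. 493.]
-1 47.5 53 [344. 178.] [341. 225.]
-1 59.5 -25 [184. 437.] [179. 484.]
-1 59.5 53 [293. 169.] [290. 216.]
[[ -8.70220759 343.82717717]] [[-21.72350989 333.23296001]] [[ 19.22566029 348.05126595]]
```

View pics/e1.png

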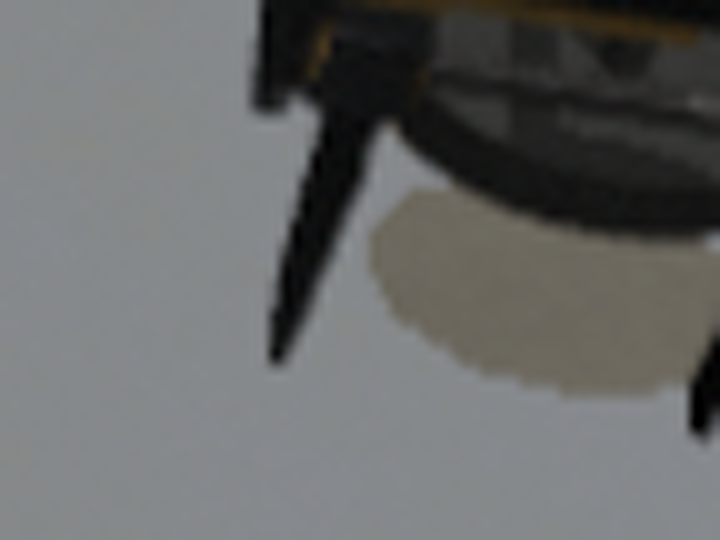

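View pics/e2.png

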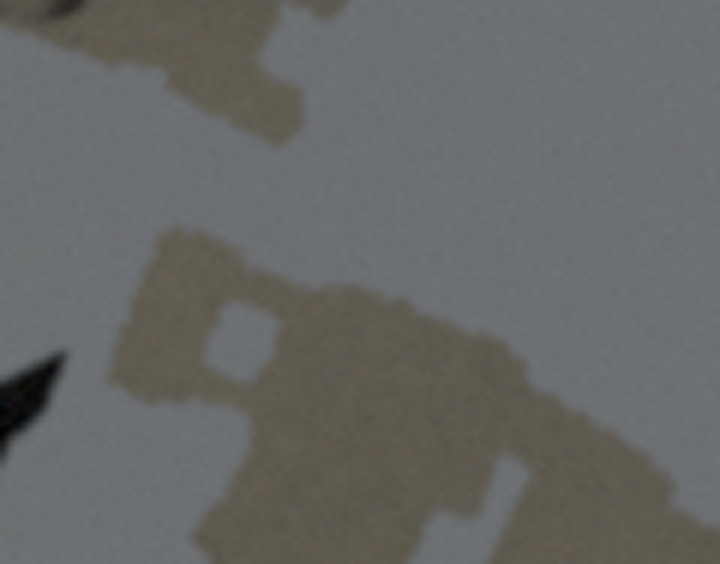

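```bash
cat >> h.py <<'E'
def tri(us,ut):
    A=[];b=[]
    for n,uv in(("scene",us),("top",ut)):
        K,P=cal(n);d=P[:3,:3]@np.linalg.inv(K)@[uv[0],uv[1],1];d/=np.linalg.norm(d);M=np.eye(3)-np.outer(d,d);A.append(M);b.append(M@P[:3,3])
    x,res,_,_=np.linalg.lstsq(np.vstack(A),np.concatenate(b),rcond=None);return x,np.sqrt(res)
E
python3 - <<'E'
from h import *
print(tri(px(440,0,10,[(277,362)])[0],px(0,290,6,[(65,352)])[0]))
# other tip, scene only at candidate heights; also current front tip
for z in(175,200,207,215): print(z,ray("scene",px(440,0,10,[(702,435)]),z)[0].round(1),ray("scene",px(440,0,10,[(277,362)]),z)[0].round(1))
for z in(142,167,174,182): print(z,ray("scene",px(210,170,8,[(450,410),(552,385)]),z).round(1))
p=np.array([222.3,583.9,200.4]);v=np.array([.356,.935,0]);print(p-v*47.5,p-v*59.5,p+v*47.5)
E
```

```text
(array([215.46813122, 533.40570515, 214.85575366]), array([0.71895332]))
175 [198.3 666.  175. ] [161.6 566.6 175. ]
200 [230.7 642.4 200. ] [195.2 546.2 200. ]
207 [239.8 635.8 207. ] [204.6 540.5 207. ]
215 [250.2 628.2 215. ] [215.4 533.9 215. ]
142 [[682.9  -3.4 142. ]
 [677.   22.6 142. ]]
167 [[699.1  -5.4 167. ]
 [693.4  19.8 167. ]]
174 [[703.7  -6.  174. ]
 [698.   19.  174. ]]
182 [[708.9  -6.6 182. ]
 [703.3  18.1 182. ]]
[205.39   539.4875 200.4   ] [201.118  528.2675 200.4   ] [239.21   628.3125 200.4   ]
```

The camera puts the open fingertips about 40 mm higher than the stated tip extent does: triangulated at 215 where I expected 175. I need to know whether that depends on the opening, so I'll close partway and look again.

Emit:
step_arm(rows=[[0, -6, 0, 0, 0, 0], [0, 0, 0, 0, 0, 0], [0, 0, 0, 0, 0, 0], [0, 0, 0, 0, 0, 0]], grip=58)

```text
t: 2.88
eef_pos: [658.2, -17.0, 167.3]
tcp_rot: [-0.107, 1.57, 0.173]
ft_force: [-0.2, 1.0, -0.6]
opening: 0.646
```

```bash
python3 plan.py 659 -16.5 101 15.6
python3 - <<'E'
from h import *
a=env.read_camera("scene")
crop("scene",210,170,100,75,8,"pics/d4.png",a)
E
```

```text
t 2.88 pos [658.2 -17.  167.3] zyaw 16.0 tilt [ 0.    -0.001] open 61.4 F [-0.2  1.  -0.6] j [-0.13  0.57  1.51  0.    1.06 -0.41]
total [66.3  0.2  0.9] [0.007 0.001 0.   ] rows 2
[33.0, 0.0, 0.0, 0.004, 0.001, 0.0]
[33.0, 0.0, 0.0, 0.004, 0.001, 0.0]
```

View pics/d4.png

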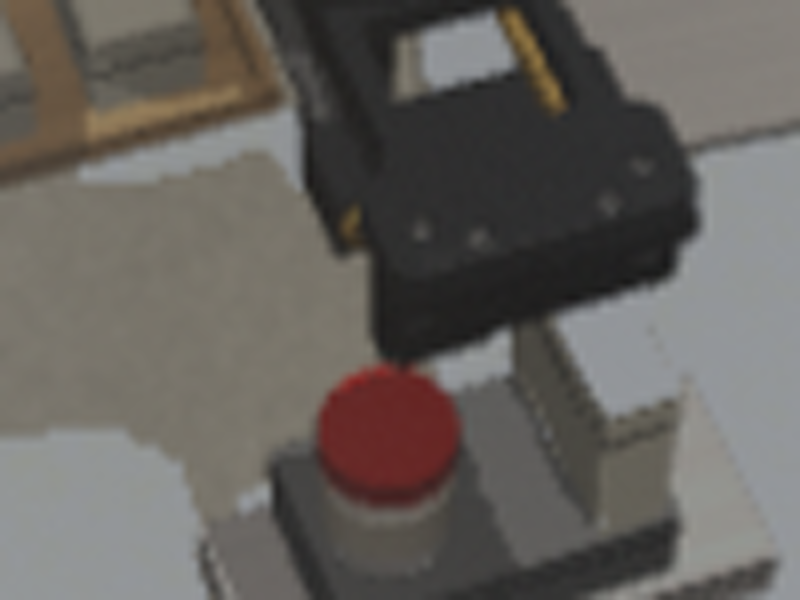

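Emit:
step_arm(rows=[[20, 0, 0, 0, 0, 0], [20, 0, 1, 0.004, 0, 0], [15, 0, 0, 0, 0, 0], [0, 0, 0, 0, 0, 0], [0, 0, 0, 0, 0, 0]], grip=66)

```text
t: 3.55
eef_pos: [659.8, -16.8, 111.6]
tcp_rot: [-0.273, 1.568, 0.003]
ft_force: [-0.4, 0.3, -0.9]
opening: 0.698
```

```bash
python3 plan.py 659 -16.5 101 15.6
python3 - <<'E'
from h import *
a=env.read_camera("scene")
crop("scene",210,170,100,75,8,"pics/d5.png",a)
E
```

```text
t 3.55 pos [659.8 -16.8 111.6] zyaw 15.8 tilt [ 0.001 -0.003] open 66.3 F [-0.4  0.3 -0.9] j [-0.13  0.63  1.56  0.    0.95 -0.4 ]
total [10.6  0.5 -0.7] [0.003 0.003 0.001] rows 1
[11.0, 0.0, -1.0, 0.003, 0.003, 0.001]
```

View pics/d5.png

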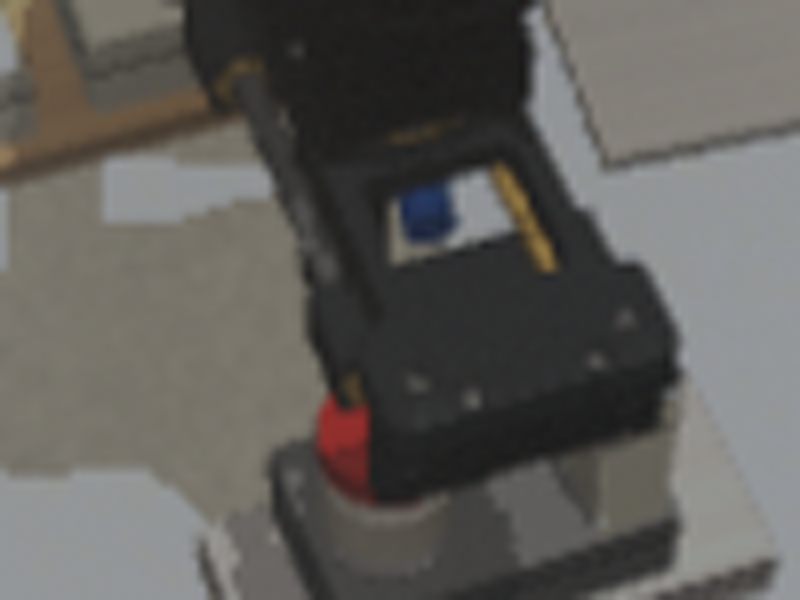

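Run:
```python
from h import *
p=np.array([659.8,-16.8,111.6]);a=np.radians(15.8);v=np.array([np.cos(a),np.sin(a)]);w=np.array([-np.sin(a),np.cos(a)])
for z in(110,125,140,165,185,205):
    q=ray("scene",px(210,170,8,[(375,497),(665,432)]),z)[:,:2]-p[:2]
    print(z,(q@v).round(1),(q@w).round(1))
p=np.array([656.3,-10.6,167.1])
for z in(140,175,220,260):
    q=ray("scene",px(210,170,8,[(415,350),(705,268),(370,215),(725,185)]),z)[:,:2]-p[:2]
    print(z,(q@v).round(1),(q@w).round(1))
```

```text
110 [24.9 31.1] [-12.4  64.6]
125 [33.6 39.7] [-15.7  59.9]
140 [42.4 48.3] [-19.1  55.2]
165 [56.9 62.7] [-24.7  47.3]
185 [68.5 74.2] [-29.1  41. ]
205 [80.2 85.7] [-33.6  34.7]
140 [  6.5   7.3 -36.7 -15.3] [-1.8 76.8  1.7 91.9]
175 [ 28.5  29.3 -12.9   7.6] [-10.6  64.6  -7.3  79.1]
220 [56.8 57.5 17.7 37. ] [-22.   48.9 -18.8  62.5]
260 [81.9 82.5 45.  63.2] [-32.1  34.9 -29.1  47.8]
```

Emit:
step_arm(rows=[[13, 0, -1, 0, 0, 0], [11, 0, 0, 0.002, 0.003, 0], [0, 0, 0, 0, 0, 0]])

```text
t: 3.98
eef_pos: [658.9, -17.1, 86.7]
tcp_rot: [-1.308, 1.57, -1.034]
ft_force: [0.4, 0.7, -0.5]
opening: 0.691
```

```bash
python3 plan.py 659 -16.5 61 15.6
python3 - <<'E'
from h import *
a=env.read_camera("scene")
crop("scene",210,170,100,75,8,"pics/d6.png",a)
E
```

```text
t 3.98 pos [658.9 -17.1  86.7] zyaw 15.7 tilt [ 0.001 -0.   ] open 65.8 F [ 0.4  0.7 -0.5] j [-0.13  0.66  1.58 -0.    0.9  -0.4 ]
total [25.7  0.6  0.2] [0.001 0.    0.001] rows 1
[26.0, 1.0, 0.0, 0.001, 0.0, 0.001]
```

View pics/d6.png

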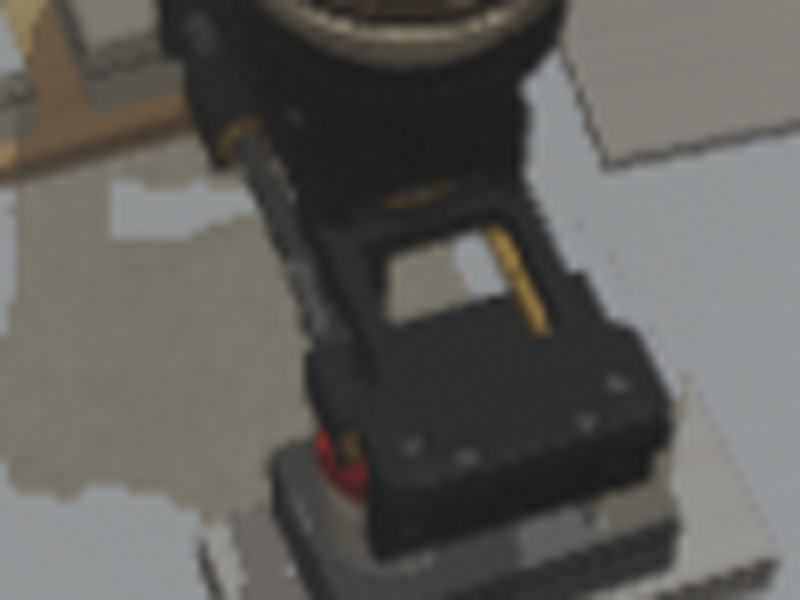

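Emit:
step_arm(rows=[[6, 0, 0, 0, 0, 0], [6, 0, 0, 0, 0, 0], [0, 0, 0, 0, 0, 0]])

```text
t: 4.4
eef_pos: [659.3, -17.1, 74.6]
tcp_rot: [-0.855, 1.569, -0.581]
ft_force: [1.3, -1.2, 0.2]
opening: 0.696
```

No contact at 74.6, where the stated tip extent would have put the tips inside the slide box. So the tips really are about 15 mm above the reported point. Continuing to pot grasp height and closing.

Emit:
step_arm(rows=[[6, 0, 0, 0, 0, 0], [6, 0, 0, 0, 0, 0], [0, 0, 0, 0, 0, 0]])

```text
t: 4.78
eef_pos: [659.4, -17.1, 61.8]
tcp_rot: [-0.825, 1.569, -0.552]
ft_force: [-0.2, 0.2, -0.2]
opening: 0.694
```

Emit:
step_arm(rows=[[0, 0, 0, 0, 0, 0], [0, 0, 0, 0, 0, 0], [0, 0, 0, 0, 0, 0], [0, 0, 0, 0, 0, 0], [0, 0, 0, 0, 0, 0]], grip=30)

```text
t: 5.4
eef_pos: [659.6, -17.2, 62.2]
tcp_rot: [-0.725, 1.568, -0.452]
ft_force: [-0.2, 0.3, -0.7]
opening: 0.392
```

```bash
python3 plan.py 659 -16.5 160 15.6
python3 - <<'E'
from h import *
a=env.read_camera("scene")
crop("scene",210,170,100,75,8,"pics/d7.png",a)
E
```

```text
t 5.4 pos [659.6 -17.2  62.2] zyaw 15.7 tilt [ 0.002 -0.002] open 37.3 F [-0.2  0.3 -0.7] j [-0.13  0.69  1.59 -0.    0.85 -0.4 ]
total [-97.8   0.6  -0.2] [0.001 0.002 0.002] rows 2
[-49.0, 0.0, -0.0, 0.001, 0.001, 0.001]
[-49.0, 0.0, -0.0, 0.001, 0.001, 0.001]
```

View pics/d7.png

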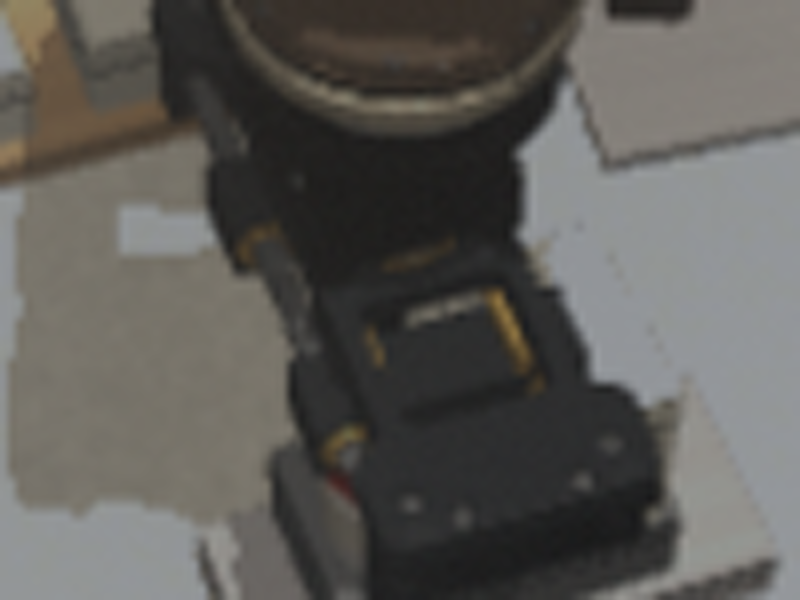

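Emit:
step_arm(rows=[[0, 0, 0, 0, 0, 0], [-10, 0, 0, 0, 0, 0], [-30, 0, 0, 0, 0, 0], [-45, 0, 0, 0, 0, 0], [-20, 0, 0, 0, 0, 0], [0, 0, 0, 0, 0, 0], [0, 0, 0, 0, 0, 0]])

```text
t: 6.32
eef_pos: [659.1, -17.0, 172.1]
tcp_rot: [-0.712, 1.568, -0.438]
ft_force: [0.1, 0.8, -0.6]
opening: 0.387
```

```bash
python3 plan.py 510 -318 170 0
python3 - <<'E'
from h import *
a=env.read_camera("scene")
crop("scene",190,140,133,100,6,"pics/d8.png",a)
E
```

```text
t 6.33 pos [659.1 -17.  172.1] zyaw 15.7 tilt [ 0.002 -0.002] open 36.8 F [ 0.1  0.8 -0.6] j [-0.13  0.57  1.5  -0.    1.07 -0.4 ]
total [   2.1 -249.5 -224.9] [0.274 0.002 0.002] rows 5
[0.0, -50.0, -45.0, 0.055, 0.0, 0.0]
[0.0, -52.0, -42.0, 0.055, 0.0, 0.0]
[0.0, -55.0, -39.0, 0.055, 0.0, 0.0]
[0.0, -57.0, -36.0, 0.055, 0.0, 0.0]
[0.0, -58.0, -33.0, 0.055, 0.0, 0.0]
```

View pics/d8.png

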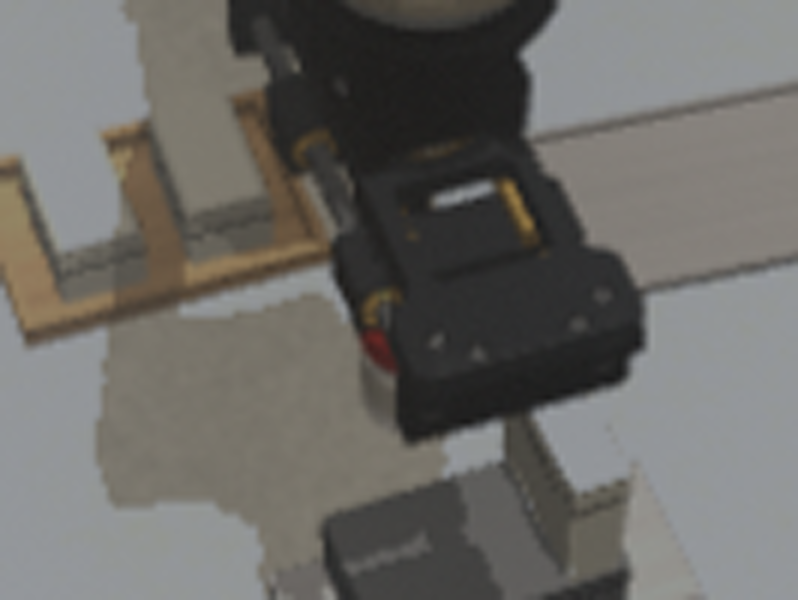

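Emit:
step_arm(rows=[[0, -35, -30, 0.055, 0, 0], [0, -52, -42, 0.055, 0, 0], [0, -55, -39, 0.055, 0, 0], [0, -57, -36, 0.055, 0, 0], [0, -40, -20, 0.055, 0, 0], [0, 0, 0, 0, 0, 0], [0, 0, 0, 0, 0, 0]])

```text
t: 7.25
eef_pos: [533.7, -272.9, 164.7]
tcp_rot: [2.672, 1.563, 2.664]
ft_force: [0.5, -0.3, -1.3]
opening: 0.388
```

```bash
python3 plan.py 510 -318 100 0
```

```text
t 7.25 pos [ 533.7 -272.9  164.7] zyaw -0.5 tilt [-0.003  0.007] open 36.9 F [ 0.5 -0.3 -1.3] j [-0.58  0.5   1.66 -0.    0.99 -0.57]
total [ 64.7 -45.6 -22.9] [-0.008 -0.007 -0.003] rows 2
[32.0, -23.0, -11.0, -0.004, -0.003, -0.002]
[32.0, -23.0, -12.0, -0.004, -0.003, -0.002]
```

Emit:
step_arm(rows=[[20, -23, -11, -0.004, -0.005, 0], [30, -23, -12, -0.004, -0.003, 0], [30, 0, 0, 0, 0, 0], [0, 0, 0, 0, 0, 0], [0, 0, 0, 0, 0, 0]])

```text
t: 7.88
eef_pos: [513.3, -314.1, 82.5]
tcp_rot: [1.195, 1.566, 1.205]
ft_force: [-0.6, 0.0, -0.7]
opening: 0.39
```

```bash
python3 plan.py 510 -318 30 0;  python3 - <<'E'
from h import *
a=env.read_camera("scene");b=env.read_camera("top")
crop("scene",70,130,133,100,6,"pics/d9.png",a);crop("top",310,150,133,100,6,"pics/d10.png",b)
E
```

```text
t 7.88 pos [ 513.3 -314.1   82.5] zyaw 0.6 tilt [-0.004 -0.002] open 37.1 F [-0.6  0.  -0.7] j [-0.66  0.6   1.73  0.01  0.81 -0.67]
total [52.5 -4.1 -3.4] [ 0.01   0.002 -0.004] rows 1
[52.0, -4.0, -3.0, 0.01, 0.002, -0.004]
```

View pics/d9.png

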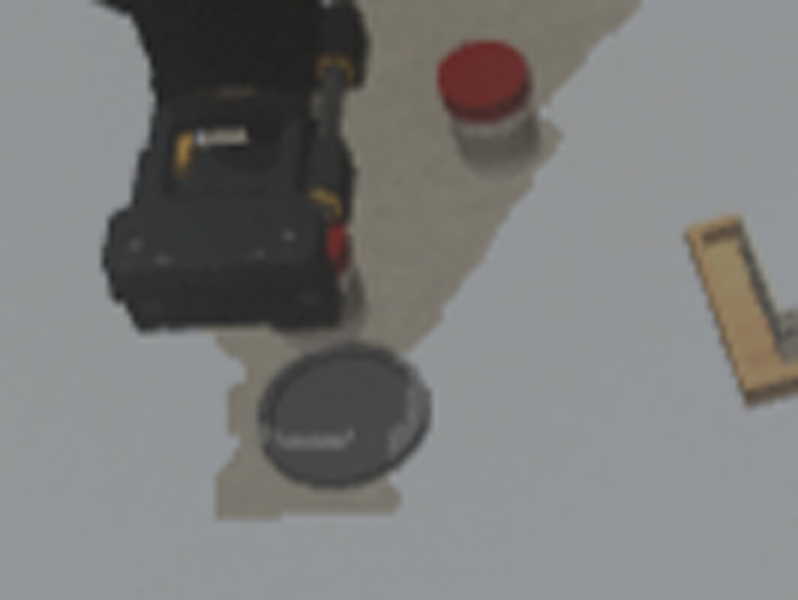

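View pics/d10.png

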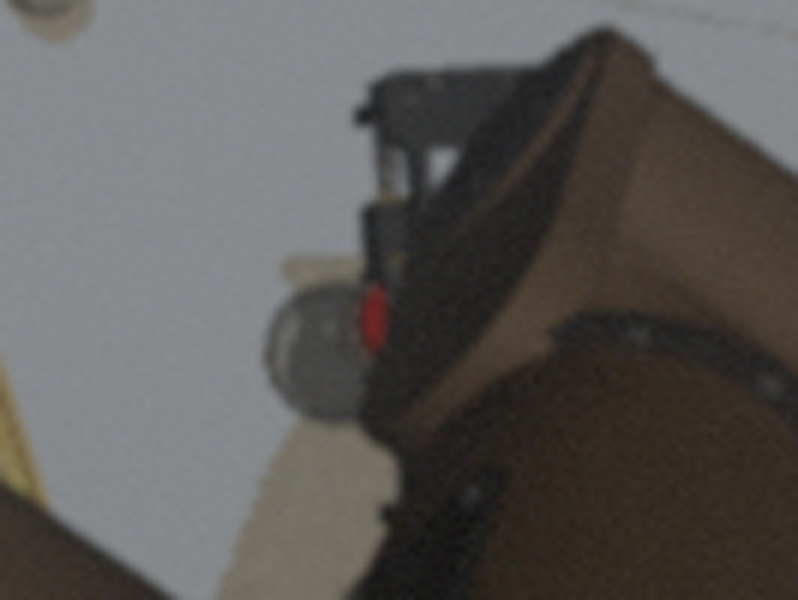

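Run:
```python
from h import *
print(ray("top",px(310,150,6,[(360,318)]),118))   # lid +y edge
print(ray("scene",px(70,130,6,[(350,242)]),118))
```

```text
[[ 515.26062751 -295.07678723  118.        ]]
[[ 515.12650899 -294.14768139  118.        ]]
```

Emit:
step_arm(rows=[[25, -4, -3, 0.01, 0, -0.004], [27, 0, 0, 0, 0, 0], [0, 0, 0, 0, 0, 0], [0, 0, 0, 0, 0, 0]])

```text
t: 8.48
eef_pos: [513.2, -318.7, 34.8]
tcp_rot: [-0.561, 1.561, -0.559]
ft_force: [-0.4, -0.3, 0.5]
opening: 0.384
```

```bash
python3 plan.py 510 -318 12 0
```

```text
t 8.47 pos [ 513.2 -318.7   34.8] zyaw 0.1 tilt [ 0.005 -0.008] open 36.5 F [-0.4 -0.3  0.5] j [-0.67  0.66  1.76  0.    0.7  -0.67]
total [22.7  0.8 -3.3] [0.002 0.008 0.005] rows 1
[23.0, 1.0, -3.0, 0.002, 0.008, 0.005]
```

Emit:
step_arm(rows=[[12, 0, -4, 0, 0.006, 0.004], [6, 0, 0, 0, 0, 0], [2, 0, 0, 0, 0, 0], [2, 0, 0, 0, 0, 0], [0, 0, 0, 0, 0, 0]])

```text
t: 9.1
eef_pos: [509.8, -319.3, 13.4]
tcp_rot: [-0.588, 1.566, -0.586]
ft_force: [-1.1, 0.2, -0.4]
opening: 0.387
```

```bash
python3 plan.py 510 -318 12 0
```

```text
t 9.1 pos [ 509.8 -319.3   13.4] zyaw 0.1 tilt [ 0.003 -0.004] open 36.8 F [-1.1  0.2 -0.4] j [-0.67  0.69  1.78  0.    0.67 -0.67]
total [1.4 1.3 0.2] [0.002 0.004 0.003] rows 1
[1.0, 1.0, 0.0, 0.002, 0.004, 0.003]
```

Emit:
step_arm(rows=[[2, 0, 0, 0, 0, 0], [1, 0, 0, 0, 0, 0], [0, 0, 0, 0, 0, 0]])

```text
t: 9.48
eef_pos: [510.0, -319.3, 10.5]
tcp_rot: [-0.593, 1.566, -0.592]
ft_force: [0.3, 0.0, -0.2]
opening: 0.391
```

Emit:
step_arm(rows=[[1.5, 0, 0, 0, 0, 0], [0, 0, 0, 0, 0, 0]])

```text
t: 9.72
eef_pos: [510.2, -319.6, 10.2]
tcp_rot: [-0.63, 1.564, -0.628]
ft_force: [0.6, 0.8, 0.4]
opening: 0.392
```

Emit:
step_arm(rows=[[1, 0, 0, 0, 0, 0], [0, 0, 0, 0, 0, 0]])

```text
t: 9.98
eef_pos: [510.3, -319.9, 10.1]
tcp_rot: [-0.66, 1.564, -0.658]
ft_force: [-0.6, 0.5, -1.2]
opening: 0.396
```

Emit:
step_arm(rows=[[0, 0, 0, 0, 0, 0], [0, 0, 0, 0, 0, 0], [0, 0, 0, 0, 0, 0]], grip=60)

```text
t: 10.35
eef_pos: [510.3, -319.9, 9.6]
tcp_rot: [-0.656, 1.564, -0.654]
ft_force: [-0.9, 0.3, 0.0]
opening: 0.612
```

Emit:
step_arm(rows=[[-20, 0, 0, 0, 0, 0], [-45, 0, 0, 0, 0, 0], [-60, 0, 0, 0, 0, 0], [-30, 0, 0, 0, 0, 0], [0, 0, 0, 0, 0, 0]])

```text
t: 10.98
eef_pos: [509.2, -319.0, 168.1]
tcp_rot: [-0.633, 1.566, -0.631]
ft_force: [-0.3, 1.0, -1.7]
opening: 0.63
```

```bash
python3 plan.py 638 39.2 170 17;  python3 - <<'E'
from h import *
a=env.read_camera("scene");np.save("pics/s1.npy",a)
crop("scene",70,130,133,100,6,"pics/f1.png",a)
crop("scene",220,190,100,75,8,"pics/f2.png",a)
E
```

```text
t 10.97 pos [ 509.2 -319.   168.1] zyaw 0.1 tilt [ 0.003 -0.004] open 59.9 F [-0.3  1.  -1.7] j [-0.67  0.49  1.66  0.    0.99 -0.67]
total [ -2.4 358.  129.5] [-0.295  0.003  0.003] rows 7
[-0.0, 51.0, 18.0, -0.042, 0.0, 0.0]
[-0.0, 50.0, 21.0, -0.042, 0.0, 0.0]
[-0.0, 49.0, 23.0, -0.042, 0.0, 0.0]
[-0.0, 48.0, 25.0, -0.042, 0.0, 0.0]
[-0.0, 47.0, 27.0, -0.042, 0.0, 0.0]
[-0.0, 46.0, 29.0, -0.042, 0.0, 0.0]
[-0.0, 45.0, 31.0, -0.042, 0.0, 0.0]
```

View pics/f1.png

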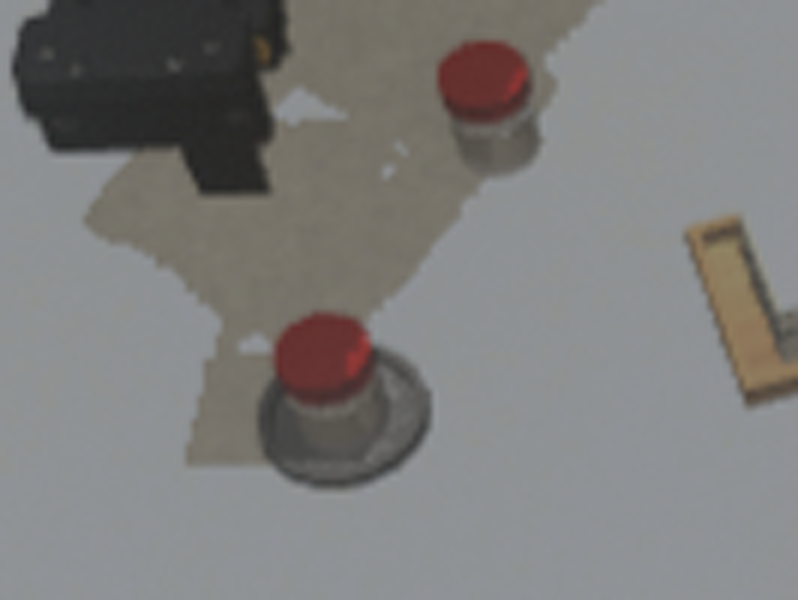

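View pics/f2.png

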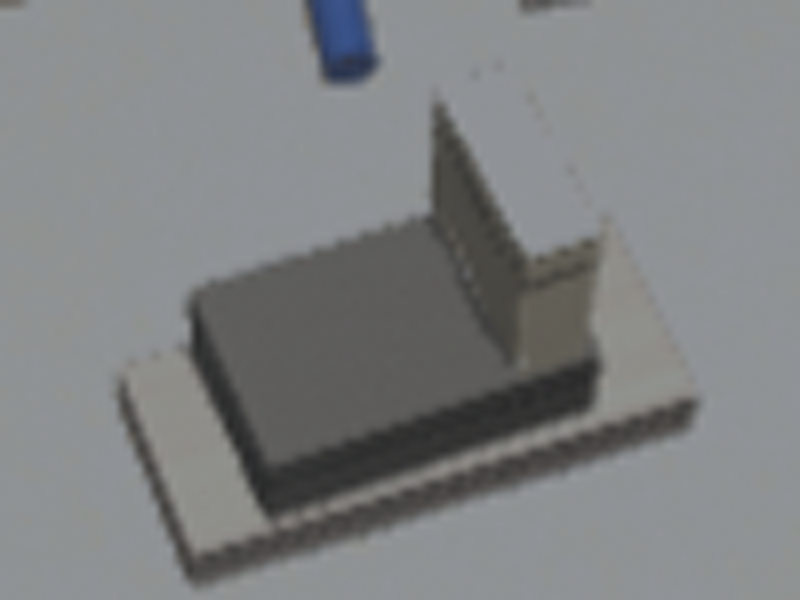

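Run:
```python
from h import *
c=ray("scene",px(70,130,6,[(324,352)]),50)[0];r=ray("scene",px(70,130,6,[(345,415)]),8)[0]
print(c.round(1),r.round(1),c-r)
s=np.load("pics/s1.npy")
def st(x): return np.clip((x.astype(float)-60)*2.4,0,255).astype(np.uint8)
crop("scene",265,190,45,55,10,"pics/f3.png",st(s))
crop("scene",180,145,75,55,10,"pics/f4.png",st(s))
```

```text
[ 513.1 -317.7   50. ] [ 512.8 -318.     8. ] [ 0.27810537  0.31251888 42.        ]
```

View pics/f3.png

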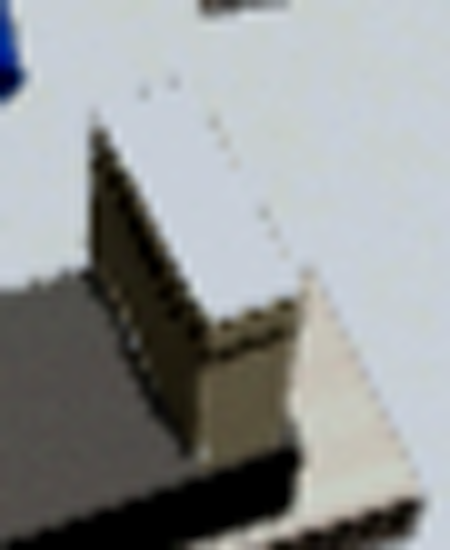

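Emit:
step_arm(rows=[[0, 40, 12, -0.042, 0, 0], [0, 50, 21, -0.042, 0, 0], [0, 49, 23, -0.042, 0, 0], [0, 48, 25, -0.042, 0, 0], [0, 47, 27, -0.042, 0, 0], [0, 46, 28, -0.042, 0, 0], [0, 35, 20, -0.042, 0, 0], [0, 0, 0, 0, 0, 0]], grip=80)

```text
t: 12.02
eef_pos: [621.7, 25.5, 151.4]
tcp_rot: [2.633, 1.554, 2.936]
ft_force: [0.2, -0.4, 0.2]
opening: 0.843
```

```bash
python3 plan.py 637 38.4 130 18
```

```text
t 12.03 pos [621.7  25.5 151.4] zyaw 17.4 tilt [-0.008  0.015] open 80.2 F [ 0.2 -0.4  0.2] j [-0.07  0.54  1.61  0.    1.01 -0.37]
total [21.2  7.5 18.8] [-0.011 -0.015 -0.008] rows 1
[21.0, 8.0, 19.0, -0.011, -0.015, -0.008]
```

Emit:
step_arm(rows=[[10, 4, 14, -0.011, -0.015, -0.008], [0, 2, 6, 0, 0, 0], [0, 0, 0, 0, 0, 0], [0, 0, 0, 0, 0, 0]])

```text
t: 12.52
eef_pos: [638.9, 35.2, 137.8]
tcp_rot: [2.848, 1.568, -3.124]
ft_force: [-0.5, 0.5, -0.3]
opening: 0.843
```

```bash
python3 plan.py 637 38.4 130 18;python3 - <<'E'
from h import *
a=env.read_camera("scene");np.save("pics/s2.npy",a)
crop("scene",210,150,133,100,6,"pics/g1.png",a)
E
```

```text
t 12.53 pos [638.9  35.2 137.8] zyaw 17.8 tilt [-0.001  0.003] open 80.1 F [-0.5  0.5 -0.3] j [-0.05  0.58  1.59 -0.    0.98 -0.36]
total [ 7.8  3.6 -0.8] [-0.003 -0.003 -0.001] rows 1
[8.0, 4.0, -1.0, -0.003, -0.003, -0.001]
```

View pics/g1.png

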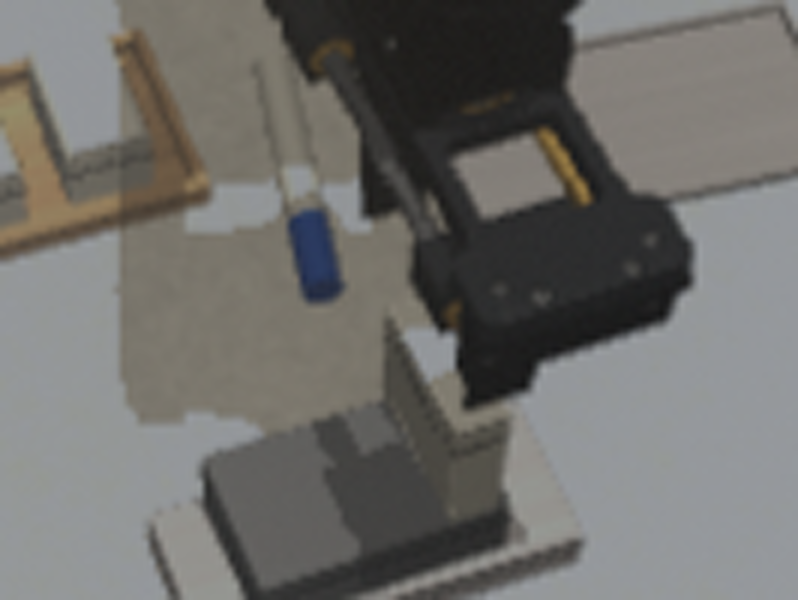

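Emit:
step_arm(rows=[[15, 3, -1, -0.003, -0.003, 0], [18, 0, 0, 0, 0, 0], [16, 0, 0, 0, 0, 0], [8, 0, 0, 0, 0, 0], [3, 0, 0, 0, 0, 0], [0, 0, 0, 0, 0, 0]])

```text
t: 13.32
eef_pos: [636.2, 37.4, 74.2]
tcp_rot: [0.615, 1.569, 0.928]
ft_force: [-0.0, -1.1, -0.2]
opening: 0.842
```

```bash
python3 plan.py 637 38.4 75 18;python3 - <<'E'
from h import *
a=env.read_camera("scene");np.save("pics/s2.npy",a)
crop("scene",220,165,100,75,8,"pics/g2.png",a)
E
```

```text
t 13.32 pos [636.2  37.4  74.2] zyaw 17.9 tilt [-0.001 -0.001] open 80.0 F [-0.  -1.1 -0.2] j [-0.05  0.65  1.65  0.    0.85 -0.36]
total [-0.8  0.7  1.1] [-0.001  0.001 -0.001] rows 1
[-1.0, 1.0, 1.0, -0.001, 0.001, -0.001]
```

View pics/g2.png

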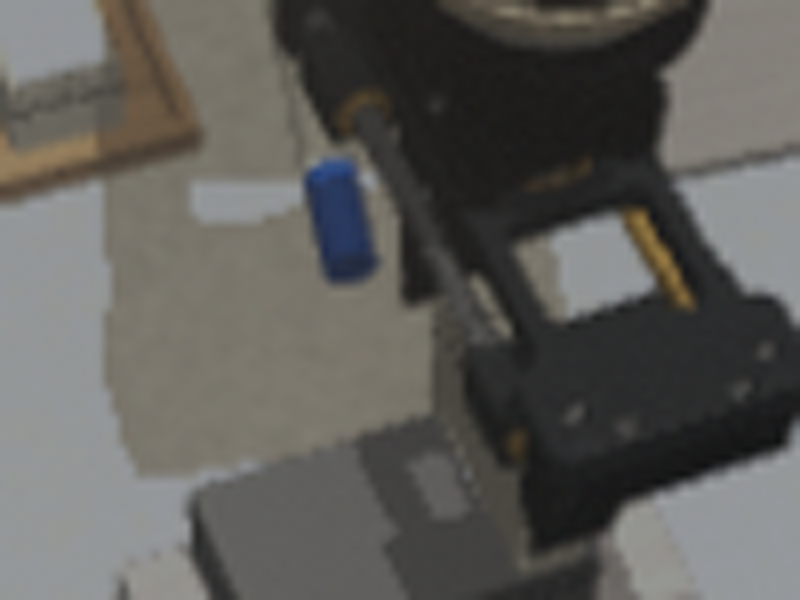

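Emit:
step_arm(rows=[[0, 0, 0, 0, 0, 0], [0, 0, 0, 0, 0, 0], [0, 0, 0, 0, 0, 0], [0, 0, 0, 0, 0, 0], [0, 0, 0, 0, 0, 0]], grip=48)

```text
t: 14.0
eef_pos: [636.7, 37.4, 75.6]
tcp_rot: [0.002, 1.568, 0.315]
ft_force: [0.4, 0.2, -1.3]
opening: 0.607
```

Emit:
step_arm(rows=[[0, 0, 0, 0, 0, 0], [-6, 0, 0, 0, 0, 0], [-15, 0, 0, 0, 0, 0], [-35, 0, 0, 0, 0, 0], [-30, 0, 0, 0, 0, 0], [-10, 0, 0, 0, 0, 0], [0, 0, 0, 0, 0, 0]])

```text
t: 14.88
eef_pos: [636.4, 37.3, 177.6]
tcp_rot: [-0.106, 1.566, 0.207]
ft_force: [0.4, 0.5, -1.3]
opening: 0.604
```

```bash
python3 plan.py 560 -30 150 16;python3 - <<'E'
from h import *
a=env.read_camera("scene");np.save("pics/s3.npy",a)
crop("scene",220,145,100,100,6,"pics/g3.png",a)
E
```

```text
t 14.88 pos [636.4  37.3 177.6] zyaw 17.9 tilt [ 0.    -0.004] open 57.4 F [ 0.4  0.5 -1.3] j [-0.05  0.53  1.56  0.    1.05 -0.36]
total [ 27.2 -40.5 -93.6] [0.034 0.004 0.   ] rows 2
[14.0, -20.0, -47.0, 0.017, 0.002, 0.0]
[14.0, -21.0, -46.0, 0.017, 0.002, 0.0]
```

View pics/g3.png

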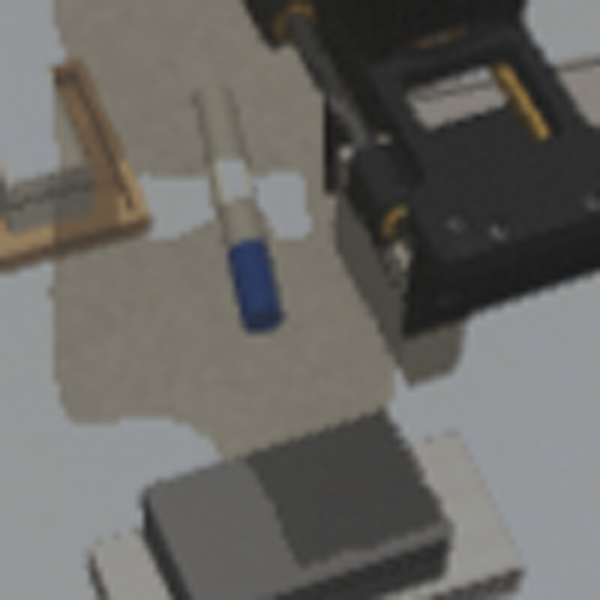

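Slim case held (opening 57.4). The box and case are listed before it, so I'll stand it on clear bench at about (600, -140) and file it last.

```bash
python3 plan.py 600 -140 130 16
python3 - <<'E'
from h import *
print(proj("scene",[[600,-140,0],[572,-148,0],[628,-132,0]]),proj("top",[[600,-140,0]]))
E
```

```text
t 14.93 pos [636.3  37.3 177.1] zyaw 17.9 tilt [ 0.    -0.004] open 57.8 F [-1.2  0.3 -0.8] j [-0.05  0.53  1.56  0.    1.05 -0.36]
total [  46.8 -157.5  -89.3] [0.034 0.004 0.   ] rows 3
[16.0, -52.0, -30.0, 0.011, 0.001, 0.0]
[16.0, -53.0, -29.0, 0.011, 0.001, 0.0]
[16.0, -53.0, -29.0, 0.011, 0.001, 0.0]
[[202.18353683 227.54333519]
 [198.71298445 217.61831873]
 [205.75638184 237.76088605]] [[300.56416383 177.52070132]]
```

Emit:
step_arm(rows=[[0, -30, -15, 0.011, 0, 0], [5, -45, -25, 0.011, 0, 0], [10, -45, -28, 0.011, 0, 0], [10, -30, -18, 0, 0, 0], [0, 0, 0, 0, 0, 0], [0, 0, 0, 0, 0, 0]])

```text
t: 15.68
eef_pos: [594.6, -134.4, 144.1]
tcp_rot: [2.289, 1.564, 2.569]
ft_force: [-0.0, 0.1, -0.2]
opening: 0.609
```

```bash
python3 plan.py 600 -140 60 16
```

```text
t 15.68 pos [ 594.6 -134.4  144.1] zyaw 16.1 tilt [-0.005  0.005] open 57.9 F [-0.   0.1 -0.2] j [-0.33  0.53  1.66  0.    0.96 -0.61]
total [84.1 -7.3  4. ] [ 0.001 -0.005 -0.005] rows 2
[42.0, -4.0, 2.0, 0.001, -0.002, -0.003]
[42.0, -4.0, 2.0, 0.001, -0.002, -0.003]
```

Emit:
step_arm(rows=[[25, 0, 0, 0, -0.005, -0.005], [40, 0, 0, 0, 0, 0], [30, 0, 0, 0, 0, 0], [14, 0, 0, 0, 0, 0], [4, 0, 0, 0, 0, 0], [0, 0, 0, 0, 0, 0], [0, 0, 0, 0, 0, 0]])

```text
t: 16.55
eef_pos: [597.8, -128.9, 30.3]
tcp_rot: [-0.426, 1.566, -0.139]
ft_force: [0.1, -0.9, -0.7]
opening: 0.604
```

```bash
python3 plan.py 595 -134.4 22 16
```

```text
t 16.55 pos [ 597.8 -128.9   30.3] zyaw 16.5 tilt [ 0.002 -0.004] open 57.4 F [ 0.1 -0.9 -0.7] j [-0.32  0.68  1.74  0.    0.71 -0.61]
total [ 8.3 -4.5 -4.3] [0.008 0.005 0.002] rows 1
[8.0, -4.0, -4.0, 0.008, 0.005, 0.002]
```

Emit:
step_arm(rows=[[5, 0, 0, 0, 0.004, 0.002], [2, 0, 0, 0, 0, 0], [0, 0, 0, 0, 0, 0]])

```text
t: 16.92
eef_pos: [598.4, -129.2, 24.2]
tcp_rot: [-0.535, 1.568, -0.248]
ft_force: [-0.9, 0.4, -0.5]
opening: 0.607
```

Emit:
step_arm(rows=[[1.5, 0, 0, 0, 0, 0], [1, 0, 0, 0, 0, 0], [0, 0, 0, 0, 0, 0]])

```text
t: 17.3
eef_pos: [598.4, -129.3, 21.6]
tcp_rot: [-0.519, 1.568, -0.233]
ft_force: [0.3, 0.9, -0.6]
opening: 0.607
```

Emit:
step_arm(rows=[[1, 0, 0, 0, 0, 0], [1, 0, 0, 0, 0, 0], [0, 0, 0, 0, 0, 0]])

```text
t: 17.68
eef_pos: [598.5, -129.4, 21.8]
tcp_rot: [-0.589, 1.567, -0.302]
ft_force: [-0.8, -0.4, -0.1]
opening: 0.609
```

Emit:
step_arm(rows=[[0, 0, 0, 0, 0, 0], [0, 0, 0, 0, 0, 0], [0, 0, 0, 0, 0, 0]], grip=76)

```text
t: 18.05
eef_pos: [598.7, -129.4, 21.7]
tcp_rot: [-0.593, 1.567, -0.306]
ft_force: [-0.2, 0.9, 0.0]
opening: 0.792
```

Emit:
step_arm(rows=[[-15, 0, 0, 0, 0, 0], [-45, 0, 0, 0, 0, 0], [-60, 0, 0, 0, 0, 0], [-25, 0, 0, 0, 0, 0], [0, 0, 0, 0, 0, 0]])

```text
t: 18.68
eef_pos: [598.2, -129.3, 174.5]
tcp_rot: [-0.596, 1.566, -0.309]
ft_force: [-0.1, -0.3, -0.2]
opening: 0.8
```

Run:
```python
from h import *
a=env.read_camera("scene");np.save("pics/s4.npy",a)
crop("scene",155,160,160,110,5,"pics/i1.png",a)
print(env.state()["eef_pos"])
```

```text
[ 597.83913445 -129.20605777  173.40210864]
```

View pics/i1.png

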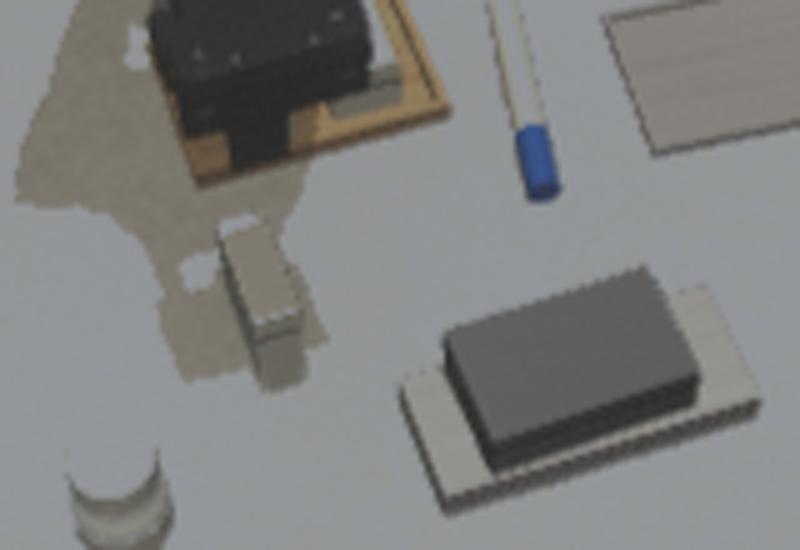

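```bash
python3 - <<'E'
from h import *
a=np.load("pics/s4.npy")
hsv=cv2.cvtColor(a,cv2.COLOR_RGB2HSV);V=a[:,:,1].astype(int)
w=ray("scene",px(155,160,5,[(443,335),(492,445),(697,372),(648,268)]),54)[:,:2]
d=np.roll(w,-1,0)-w
print(w.mean(0).round(1),np.linalg.norm(d,axis=1).round(1),np.degrees(np.arctan2(d[:,1],d[:,0])).round(1))
m=np.zeros(V.shape,bool);m[210:250,240:300]=(V[210:250,240:300]>62)&(V[210:250,240:300]<105)
c=max(comps(m),key=lambda c:c[0]);print(c[:2],[np.round(x,1) for x in rect("scene",c[2],54)])
E
python3 plan.py 650 4 170 16
```

```text
[650.7   8.1] [58.9 95.8 57.3 97.6] [  17.5  108.6 -164.3  -72.3]
(1035, array([268.47246377, 230.60869565])) [array([653.8,   7.7]), array([67.8, 98. ]), np.float64(16.9)]
t 18.73 pos [ 597.8 -129.2  173.4] zyaw 16.4 tilt [ 0.002 -0.003] open 76.2 F [-0.5 -0.9  0.1] j [-0.32  0.5   1.63  0.    1.01 -0.61]
total [  3.4 113.   87.7] [0.008 0.003 0.002] rows 3
[1.0, 38.0, 29.0, 0.003, 0.001, 0.001]
[1.0, 38.0, 29.0, 0.003, 0.001, 0.001]
[1.0, 38.0, 29.0, 0.003, 0.001, 0.001]
```

Emit:
step_arm(rows=[[0, 30, 22, -0.003, 0.003, 0], [0, 48, 30, -0.003, 0, 0], [0, 35, 25, -0.003, 0, 0], [0, 5, 5, 0, 0, 0], [0, 0, 0, 0, 0, 0]], grip=90)

```text
t: 19.35
eef_pos: [641.3, 10.3, 166.7]
tcp_rot: [2.965, 1.562, -3.024]
ft_force: [-0.6, 0.2, 0.5]
opening: 0.945
```

```bash
python3 plan.py 647.7 6.3 80 17
```

```text
t 19.35 pos [641.3  10.3 166.7] zyaw 16.9 tilt [-0.002  0.009] open 89.9 F [-0.6  0.2  0.5] j [-0.09  0.55  1.55 -0.    1.05 -0.38]
total [86.6 -5.8  5.7] [-0.002 -0.009 -0.002] rows 2
[43.0, -3.0, 3.0, -0.001, -0.004, -0.001]
[43.0, -3.0, 3.0, -0.001, -0.004, -0.001]
```

Emit:
step_arm(rows=[[25, -5, 4, 0, -0.009, -0.002], [40, -3, 3, 0, 0, 0], [20, 0, 0, 0, 0, 0], [0, 0, 0, 0, 0, 0], [0, 0, 0, 0, 0, 0]])

```text
t: 19.98
eef_pos: [648.7, -1.7, 78.6]
tcp_rot: [-2.905, 1.569, -2.616]
ft_force: [0.1, 0.4, -0.4]
opening: 0.94
```

```bash
python3 plan.py 647.7 6.3 15 17;python3 - <<'E'
from h import *
a=env.read_camera("scene")
crop("scene",210,165,115,90,6,"pics/i2.png",a)
E
```

```text
t 19.98 pos [648.7  -1.7  78.6] zyaw 16.5 tilt [0.    0.002] open 89.4 F [ 0.1  0.4 -0.4] j [-0.1   0.66  1.61 -0.    0.87 -0.39]
total [63.6  8.   1.4] [-0.008 -0.002  0.   ] rows 2
[32.0, 4.0, 1.0, -0.004, -0.001, 0.0]
[32.0, 4.0, 1.0, -0.004, -0.001, 0.0]
```

View pics/i2.png

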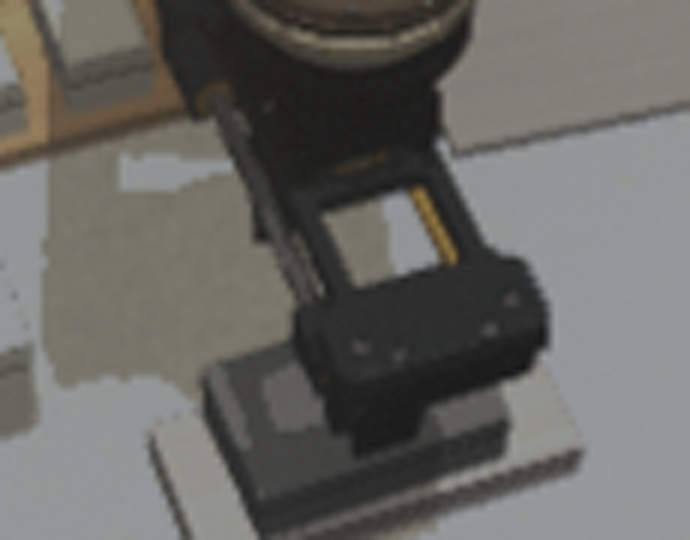

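Emit:
step_arm(rows=[[10, 7, 1, -0.006, -0.002, 0], [18, 0, 0, 0, 0, 0], [18, 0, 0, 0, 0, 0], [12, 0, 0, 0, 0, 0], [5, 0, 0, 0, 0, 0], [0, 0, 0, 0, 0, 0]])

```text
t: 20.78
eef_pos: [647.7, 5.9, 11.8]
tcp_rot: [-0.51, 1.569, -0.214]
ft_force: [-0.8, -0.3, 0.2]
opening: 0.945
```

```bash
python3 plan.py 647.7 6.3 14 17;python3 - <<'E'
from h import *
a=env.read_camera("scene")
crop("scene",210,165,115,90,6,"pics/i3.png",a)
E
```

```text
t 20.77 pos [647.7   5.9  11.8] zyaw 16.9 tilt [ 0.001 -0.001] open 89.9 F [-0.8 -0.3  0.2] j [-0.09  0.74  1.65 -0.    0.74 -0.39]
total [-2.2  0.4  0.1] [-0.001  0.001  0.001] rows 1
[-2.0, 0.0, 0.0, -0.001, 0.001, 0.001]
```

View pics/i3.png

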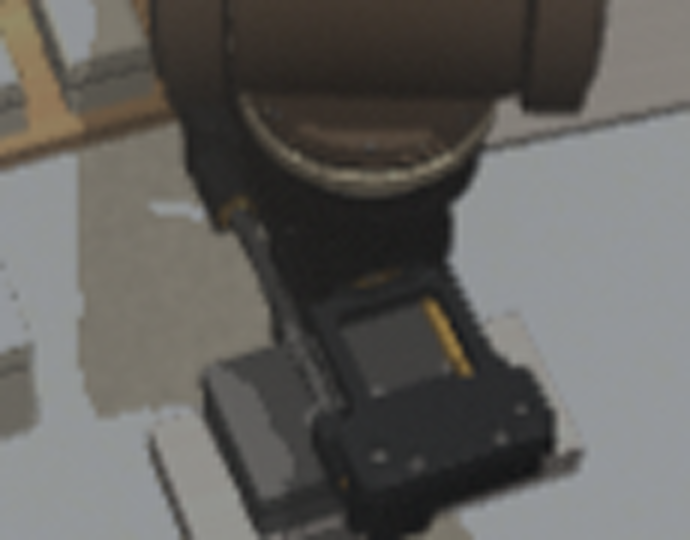

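Emit:
step_arm(rows=[[-2, 0, 0, 0, 0, 0], [0, 0, 0, 0, 0, 0], [0, 0, 0, 0, 0, 0], [0, 0, 0, 0, 0, 0], [0, 0, 0, 0, 0, 0], [0, 0, 0, 0, 0, 0]], grip=50)

```text
t: 21.58
eef_pos: [648.5, 5.8, 15.7]
tcp_rot: [-0.431, 1.567, -0.136]
ft_force: [0.0, 0.0, 0.4]
opening: 0.63
```

Emit:
step_arm(rows=[[0, 0, 0, 0, 0, 0], [-5, 0, 0, 0, 0, 0], [-15, 0, 0, 0, 0, 0], [-35, 0, 0, 0, 0, 0], [-30, 0, 0, 0, 0, 0], [-8, 0, 0, 0, 0, 0], [0, 0, 0, 0, 0, 0]])

```text
t: 22.45
eef_pos: [647.8, 5.8, 113.9]
tcp_rot: [-0.442, 1.566, -0.146]
ft_force: [-0.6, 1.3, -1.7]
opening: 0.627
```

```bash
python3 plan.py 525 325 110 10.5;python3 - <<'E'
from h import *
a=env.read_camera("scene");np.save("pics/s5.npy",a)
crop("scene",210,165,115,90,6,"pics/i4.png",a)
E
```

```text
t 22.45 pos [647.8   5.8 113.9] zyaw 16.9 tilt [ 0.002 -0.004] open 59.6 F [-0.6  1.3 -1.7] j [-0.09  0.61  1.59 -0.    0.93 -0.39]
total [  3.1 341.1 -24.5] [0.112 0.004 0.002] rows 7
[0.0, 49.0, -4.0, 0.016, 0.001, 0.0]
[0.0, 49.0, -4.0, 0.016, 0.001, 0.0]
[0.0, 49.0, -5.0, 0.016, 0.001, 0.0]
[0.0, 49.0, -6.0, 0.016, 0.001, 0.0]
[1.0, 48.0, -7.0, 0.016, 0.001, 0.0]
[1.0, 48.0, -7.0, 0.016, 0.001, 0.0]
[1.0, 48.0, -8.0, 0.016, 0.001, 0.0]
```

View pics/i4.png

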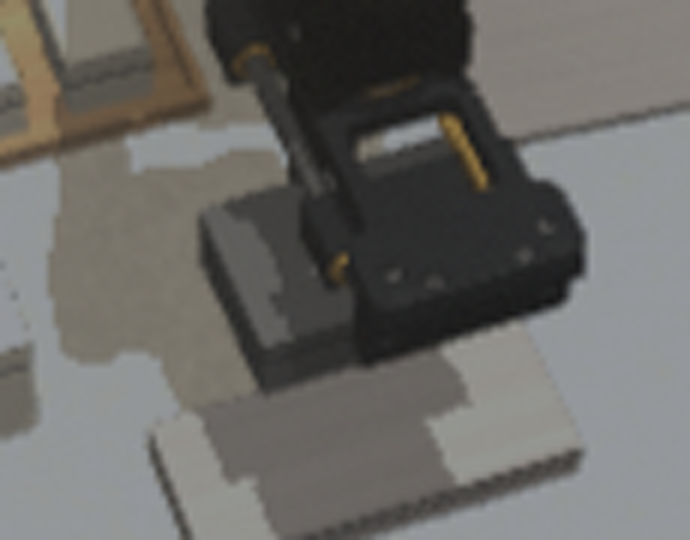

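Box held (59.6), and the case stayed on the bench. Carrying it to the short tray.

Emit:
step_arm(rows=[[0, 30, -3, 0.016, 0, 0], [0, 48, -4, 0.016, 0, 0], [0, 49, -5, 0.016, 0, 0], [0, 49, -6, 0.016, 0, 0], [1, 48, -7, 0.016, 0, 0], [0, 48, -7, 0.016, 0, 0], [0, 40, -7, 0.016, 0, 0], [0, 0, 0, 0, 0, 0]])

```text
t: 23.5
eef_pos: [527.5, 306.5, 101.6]
tcp_rot: [-2.963, 1.56, -2.785]
ft_force: [-0.2, -0.6, -1.6]
opening: 0.627
```

```bash
python3 plan.py 525 325 60 10.5
```

```text
t 23.5 pos [527.5 306.5 101.6] zyaw 10.2 tilt [0.002 0.011] open 59.7 F [-0.2 -0.6 -1.6] j [0.42 0.58 1.69 0.   0.88 0.24]
total [41.6 18.8  1.2] [-0.006 -0.011  0.002] rows 1
[42.0, 19.0, 1.0, -0.006, -0.011, 0.002]
```

Emit:
step_arm(rows=[[10, 8, 1, -0.003, -0.011, 0], [15, 6, 0, 0, 0, 0], [15, 0, 0, 0, 0, 0], [0, 0, 0, 0, 0, 0], [0, 0, 0, 0, 0, 0]])

```text
t: 24.12
eef_pos: [526.1, 318.2, 56.0]
tcp_rot: [-2.329, 1.566, -2.151]
ft_force: [-0.1, 0.4, -1.6]
opening: 0.631
```

```bash
python3 plan.py 525 325 10 10.5;python3 - <<'E'
from h import *
a=env.read_camera("scene");b=env.read_camera("top")
crop("scene",330,120,130,100,6,"pics/k1.png",a);crop("top",80,170,100,75,6,"pics/k2.png",b)
E
```

```text
t 24.12 pos [526.1 318.2  56. ] zyaw 10.2 tilt [0.003 0.003] open 60.0 F [-0.1  0.4 -1.6] j [ 0.44  0.65  1.71 -0.    0.78  0.26]
total [46.   7.1  0.2] [-0.005 -0.003  0.003] rows 1
[46.0, 7.0, 0.0, -0.005, -0.003, 0.003]
```

View pics/k1.png

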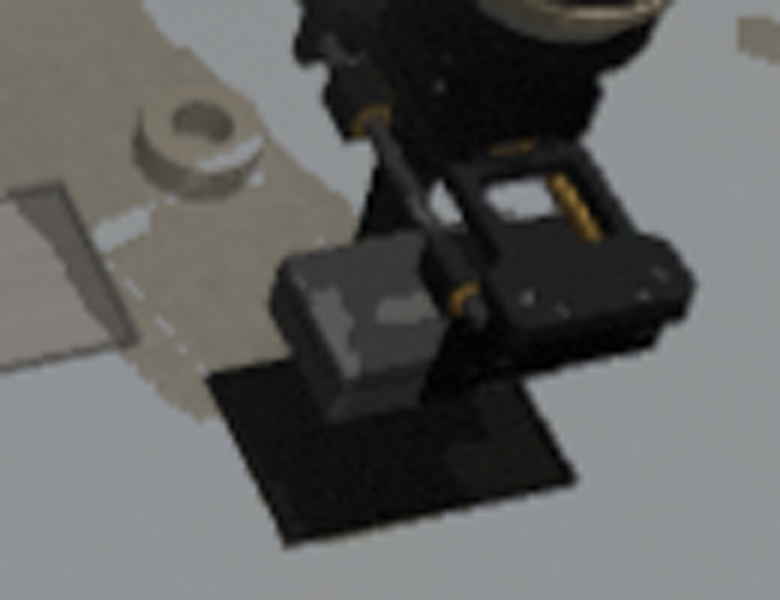

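View pics/k2.png

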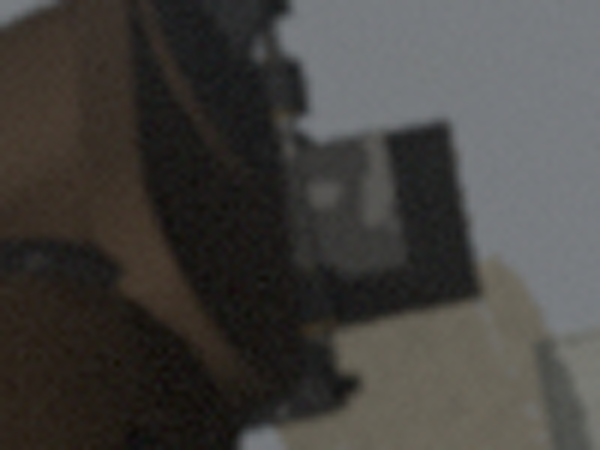

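Run:
```python
from h import *
print(ray("top",px(80,170,6,[(397,200)]),94),ray("top",px(80,170,6,[(463,210)]),6))
# scene: -y end top edge corners of box (285,262)?,(345,378) ; tray -y side (207,380)-(285,545)
print(ray("scene",px(330,120,6,[(285,262),(343,378)]),94),ray("scene",px(330,120,6,[(207,380),(285,545)]),6))
```

```text
[[532.79303549 272.16242946  94.        ]] [[534.55457594 265.56430267   6.        ]]
[[510.09289478 268.54209864  94.        ]
 [566.85859222 277.84792512  94.        ]] [[498.59450234 257.54525703   6.        ]
 [581.36266343 271.6227615    6.        ]]
```

Emit:
step_arm(rows=[[12, 6, 0, -0.004, -0.003, 0], [18, 0, 0, 0, 0, 0], [14, 0, 0, 0, 0, 0], [5, 0, 0, 0, 0, 0], [0, 0, 0, 0, 0, 0], [0, 0, 0, 0, 0, 0]])

```text
t: 24.98
eef_pos: [525.0, 324.4, 3.8]
tcp_rot: [-1.377, 1.568, -1.194]
ft_force: [0.3, 0.2, -0.8]
opening: 0.63
```

```bash
python3 plan.py 525 324.5 -4 10.5
```

```text
t 24.98 pos [525.  324.4   3.8] zyaw 10.5 tilt [ 0.003 -0.001] open 59.9 F [ 0.3  0.2 -0.8] j [ 0.45  0.72  1.74 -0.01  0.68  0.27]
total [ 7.8  0.1 -0. ] [-0.001  0.001  0.003] rows 1
[8.0, 0.0, -0.0, -0.001, 0.001, 0.003]
```

Emit:
step_arm(rows=[[4, 0, 0, 0, 0, 0.003], [2, 0, 0, 0, 0, 0], [1, 0, 0, 0, 0, 0], [0, 0, 0, 0, 0, 0]])

```text
t: 25.48
eef_pos: [525.5, 324.6, -2.7]
tcp_rot: [0.193, 1.569, 0.375]
ft_force: [-0.0, -0.2, -1.4]
opening: 0.627
```

Emit:
step_arm(rows=[[1.5, 0, 0, 0, 0, 0], [1, 0, 0, 0, 0, 0], [0, 0, 0, 0, 0, 0]])

```text
t: 25.85
eef_pos: [525.7, 324.7, -4.1]
tcp_rot: [0.187, 1.568, 0.37]
ft_force: [0.6, 0.5, -2.8]
opening: 0.63
```

Emit:
step_arm(rows=[[1, 0, 0, 0, 0, 0], [0, 0, 0, 0, 0, 0]])

```text
t: 26.1
eef_pos: [525.8, 324.8, -4.2]
tcp_rot: [0.182, 1.567, 0.365]
ft_force: [-0.9, -0.3, -1.5]
opening: 0.628
```

Emit:
step_arm(rows=[[0, 0, 0, 0, 0, 0], [0, 0, 0, 0, 0, 0], [0, 0, 0, 0, 0, 0]], grip=76)

```text
t: 26.48
eef_pos: [526.0, 324.9, -4.4]
tcp_rot: [0.203, 1.567, 0.386]
ft_force: [-0.0, -0.2, 0.4]
opening: 0.792
```

Emit:
step_arm(rows=[[-15, 0, 0, 0, 0, 0], [-45, 0, 0, 0, 0, 0], [-50, 0, 0, 0, 0, 0], [-15, 0, 0, 0, 0, 0], [0, 0, 0, 0, 0, 0]])

```text
t: 27.1
eef_pos: [525.4, 324.6, 126.8]
tcp_rot: [0.215, 1.566, 0.397]
ft_force: [-1.0, 0.4, -0.7]
opening: 0.797
```

```bash
python3 plan.py 647 11.5 110 15.6;python3 - <<'E'
from h import *
a=env.read_camera("scene");np.save("pics/s6.npy",a)
crop("scene",350,120,100,100,5,"pics/k3.png",a)
crop("scene",220,180,100,90,6,"pics/k4.png",a)
E
```

```text
t 27.1 pos [525.4 324.6 126.8] zyaw 10.5 tilt [-0.001 -0.005] open 75.8 F [-1.   0.4 -0.7] j [ 0.45  0.56  1.66 -0.    0.92  0.26]
total [  16.7 -330.    62.6] [-0.089  0.005 -0.001] rows 7
[2.0, -47.0, 9.0, -0.013, 0.001, -0.0]
[2.0, -47.0, 8.0, -0.013, 0.001, -0.0]
[2.0, -47.0, 8.0, -0.013, 0.001, -0.0]
[2.0, -47.0, 7.0, -0.013, 0.001, -0.0]
[2.0, -48.0, 7.0, -0.013, 0.001, -0.0]
[2.0, -48.0, 6.0, -0.013, 0.001, -0.0]
[2.0, -48.0, 5.0, -0.013, 0.001, -0.0]
```

View pics/k3.png

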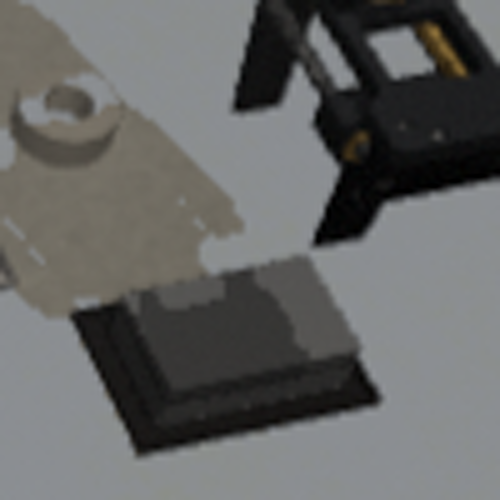

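View pics/k4.png

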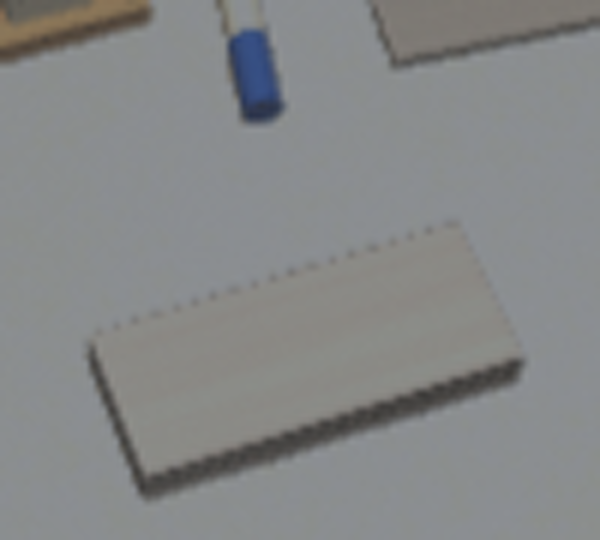

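Run:
```python
from h import *
def q(P,z,u0,v0,f):
    w=ray("scene",px(u0,v0,f,P),z)[:,:2];d=np.roll(w,-1,0)-w
    print(w.mean(0).round(1),np.linalg.norm(d,axis=1).round(1),np.degrees(np.arctan2(d[:,1],d[:,0])).round(1))
q([(90,343),(145,483),(522,360),(457,222)],22,220,180,6)
q([(130,290),(172,392),(360,350),(315,255)],34,350,120,5)
q([(70,315),(137,455),(380,402)],6,350,120,5)
```

```text
[650.7  13.2] [ 62.2 148.2  64.6 149.4] [  16.   106.7 -165.   -72.4]
[527.2 329.2] [61.3 96.  58.5 95.8] [   6.1  101.3 -174.   -80.4]
[546.  307.3] [ 85.6 125.  150.5] [   9.9  100.7 -113.9]
```

Emit:
step_arm(rows=[[0, -30, 5, -0.013, 0.004, 0], [0, -47, 8, -0.013, 0, 0], [0, -47, 8, -0.013, 0, 0], [2, -47, 7, -0.013, 0, 0], [2, -48, 7, -0.013, 0, 0], [2, -46, 6, -0.013, 0, 0], [0, -35, 4, -0.013, 0, 0], [0, 0, 0, 0, 0, 0]], grip=92)

```text
t: 28.15
eef_pos: [633.7, 32.9, 105.2]
tcp_rot: [2.939, 1.55, -3.065]
ft_force: [-0.1, 0.1, 0.2]
opening: 0.967
```

```bash
python3 plan.py 647 11.5 50 15.6
```

```text
t 28.15 pos [633.7  32.9 105.2] zyaw 16.0 tilt [-0.004  0.02 ] open 91.9 F [-0.1  0.1  0.2] j [-0.05  0.61  1.61 -0.    0.93 -0.33]
total [ 54.9 -24.4   8. ] [ 0.006 -0.02  -0.004] rows 1
[55.0, -24.0, 8.0, 0.006, -0.02, -0.004]
```

Emit:
step_arm(rows=[[15, -10, 4, 0.003, -0.02, -0.004], [20, -6, 4, 0, 0, 0], [20, 0, 0, 0, 0, 0], [0, 0, 0, 0, 0, 0], [0, 0, 0, 0, 0, 0]])

```text
t: 28.78
eef_pos: [643.1, 22.4, 43.1]
tcp_rot: [2.74, 1.562, 3.016]
ft_force: [0.5, 0.4, 0.1]
opening: 0.969
```

```bash
python3 plan.py 647.7 11.5 -7 16
```

```text
t 28.77 pos [643.1  22.4  43.1] zyaw 15.9 tilt [-0.003  0.008] open 92.2 F [0.5 0.4 0.1] j [-0.07  0.7   1.64  0.    0.81 -0.35]
total [ 50.1 -11.9   1.8] [-0.002 -0.008 -0.003] rows 1
[50.0, -12.0, 2.0, -0.002, -0.008, -0.003]
```

Emit:
step_arm(rows=[[0, -11, 2, -0.002, -0.008, -0.003], [10, 0, 0, 0, 0, 0], [18, 0, 0, 0, 0, 0], [8, 0, 0, 0, 0, 0], [0, 0, 0, 0, 0, 0], [0, 0, 0, 0, 0, 0]])

```text
t: 29.52
eef_pos: [648.7, 12.0, 5.3]
tcp_rot: [-0.138, 1.569, 0.141]
ft_force: [0.3, 0.6, 0.7]
opening: 0.966
```

```bash
python3 plan.py 647.7 11.5 -7 16;python3 - <<'E'
from h import *
a=env.read_camera("scene")
crop("scene",220,180,100,90,6,"pics/k5.png",a)
E
```

```text
t 29.52 pos [648.7  12.    5.3] zyaw 16.0 tilt [ 0.    -0.002] open 91.9 F [0.3 0.6 0.7] j [-0.08  0.75  1.65  0.    0.73 -0.36]
total [12.3 -0.2 -1.1] [-0.     0.002  0.   ] rows 1
[12.0, -0.0, -1.0, -0.0, 0.002, 0.0]
```

View pics/k5.png

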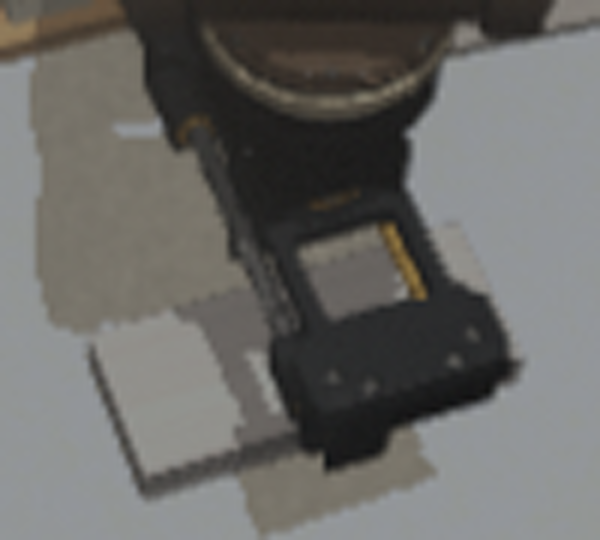

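Run:
```python
from h import *
p=np.array([648.7,12.0])+[3,1.8];a=np.radians(16);v=np.array([np.cos(a),np.sin(a)]);w=np.array([-v[1],v[0]])
for z in(10,15,20,25):
    q=ray("scene",px(220,180,6,[(327,470),(384,455)]),z)[:,:2]-p;print(z,(q@v).round(1),(q@w).round(1))
```

```text
10 [42.4 43.6] [-8.3 13.6]
15 [44.9 46. ] [-9.5 12.3]
20 [47.4 48.5] [-10.7  11. ]
25 [49.9 51. ] [-11.9   9.7]
```

Emit:
step_arm(rows=[[6, 0, -1, 0, 0.002, 0], [4, 0, 0, 0, 0, 0], [0, 0, 0, 0, 0, 0]])

```text
t: 29.95
eef_pos: [647.9, 11.7, -4.7]
tcp_rot: [-0.85, 1.57, -0.571]
ft_force: [-0.6, -0.4, 0.2]
opening: 0.967
```

Emit:
step_arm(rows=[[2, 0, 0, 0, 0, 0], [0, 0, 0, 0, 0, 0], [0, 0, 0, 0, 0, 0], [0, 0, 0, 0, 0, 0], [0, 0, 0, 0, 0, 0], [0, 0, 0, 0, 0, 0]], grip=54)

```text
t: 30.7
eef_pos: [647.9, 11.7, -6.7]
tcp_rot: [-0.918, 1.57, -0.639]
ft_force: [0.2, -0.6, -0.5]
opening: 0.67
```

Emit:
step_arm(rows=[[0, 0, 0, 0, 0, 0], [-5, 0, 0, 0, 0, 0], [-15, 0, 0, 0, 0, 0], [-30, 0, 0, 0, 0, 0], [-20, 0, 0, 0, 0, 0], [-5, 0, 0, 0, 0, 0], [0, 0, 0, 0, 0, 0]])

```text
t: 31.58
eef_pos: [647.7, 11.9, 73.0]
tcp_rot: [-0.7, 1.57, -0.421]
ft_force: [-0.5, -0.6, -3.3]
opening: 0.671
```

```bash
python3 plan.py 446 138 75 10.7;python3 - <<'E'
from h import *
a=env.read_camera("scene")
crop("scene",200,150,130,100,6,"pics/k6.png",a)
E
```

```text
t 31.57 pos [647.7  11.9  73. ] zyaw 16.0 tilt [ 0.001 -0.001] open 63.8 F [-0.5 -0.6 -3.3] j [-0.08  0.66  1.62 -0.    0.86 -0.36]
total [  -2.2  176.9 -159.1] [0.093 0.001 0.001] rows 4
[-1.0, 44.0, -40.0, 0.023, 0.0, 0.0]
[-1.0, 43.0, -41.0, 0.023, 0.0, 0.0]
[-1.0, 42.0, -42.0, 0.023, 0.0, 0.0]
[-1.0, 41.0, -43.0, 0.023, 0.0, 0.0]
```

View pics/k6.png

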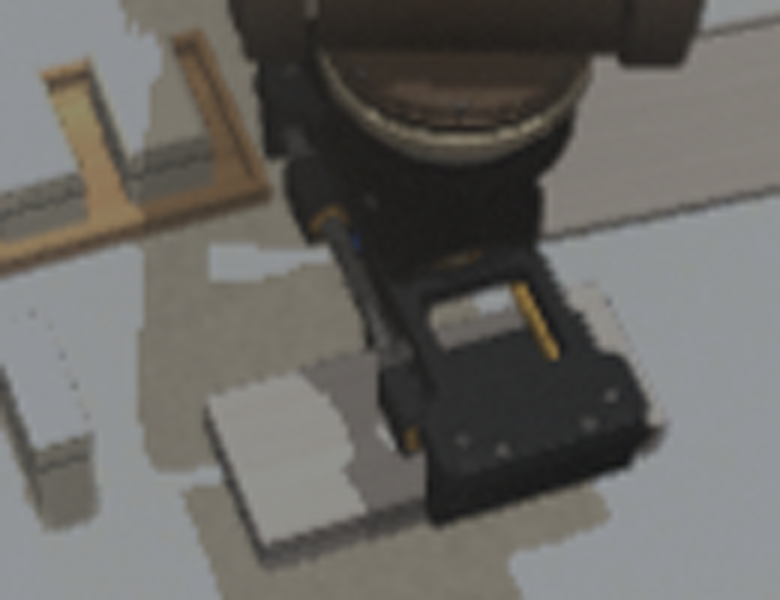

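Emit:
step_arm(rows=[[0, 28, -26, 0.023, 0, 0], [0, 42, -40, 0.023, 0, 0], [0, 42, -41, 0.023, 0, 0], [0, 35, -35, 0.02, 0, 0], [0, 10, -10, 0, 0, 0], [0, 0, 0, 0, 0, 0], [0, 0, 0, 0, 0, 0]])

```text
t: 32.5
eef_pos: [457.4, 130.4, 68.6]
tcp_rot: [-3.107, 1.567, -2.921]
ft_force: [-0.1, -0.5, -3.3]
opening: 0.674
```

```bash
python3 plan.py 446 138 40 10.7
```

```text
t 32.5 pos [457.4 130.4  68.6] zyaw 10.7 tilt [0.    0.004] open 64.1 F [-0.1 -0.5 -3.3] j [ 0.14  0.48  2.05 -0.    0.61 -0.05]
total [28.6  9.6 -9.7] [-0.    -0.004  0.   ] rows 1
[29.0, 10.0, -10.0, -0.0, -0.004, 0.0]
```

Emit:
step_arm(rows=[[8, 8, -9, 0, -0.004, 0], [12, 2, -2, 0, 0, 0], [8, 0, 0, 0, 0, 0], [0, 0, 0, 0, 0, 0], [0, 0, 0, 0, 0, 0]])

```text
t: 33.12
eef_pos: [445.6, 137.5, 37.6]
tcp_rot: [-2.186, 1.571, -2.002]
ft_force: [-0.3, -0.2, -2.6]
opening: 0.671
```

```bash
python3 plan.py 446 138 10 10.7;python3 - <<'E'
from h import *
a=env.read_camera("scene");b=env.read_camera("top")
crop("scene",250,110,130,100,6,"pics/k7.png",a);crop("top",155,190,110,80,7,"pics/k8.png",b)
E
```

```text
t 33.12 pos [445.6 137.5  37.6] zyaw 10.6 tilt [0. 0.] open 63.8 F [-0.3 -0.2 -2.6] j [ 0.16  0.53  2.1  -0.    0.51 -0.03]
total [27.6  0.4  0.5] [-0.003 -0.     0.   ] rows 1
[28.0, 0.0, 1.0, -0.003, -0.0, 0.0]
```

View pics/k7.png

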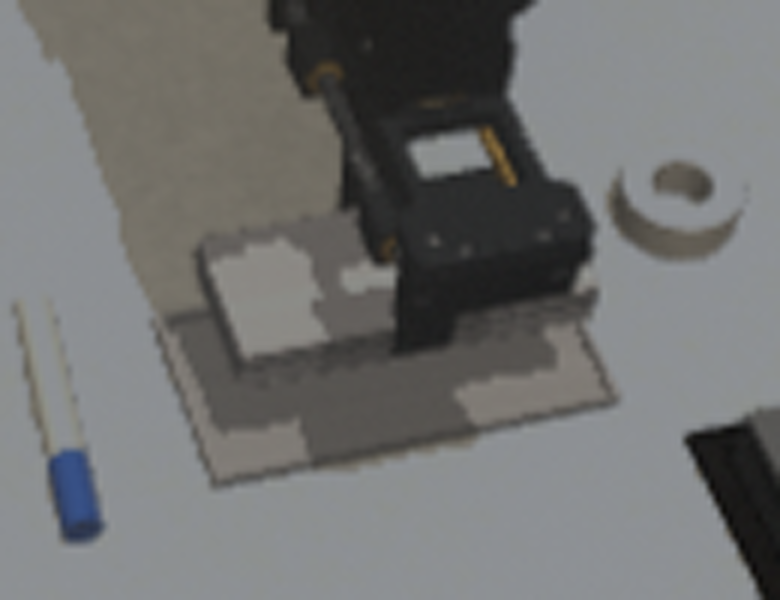

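View pics/k8.png

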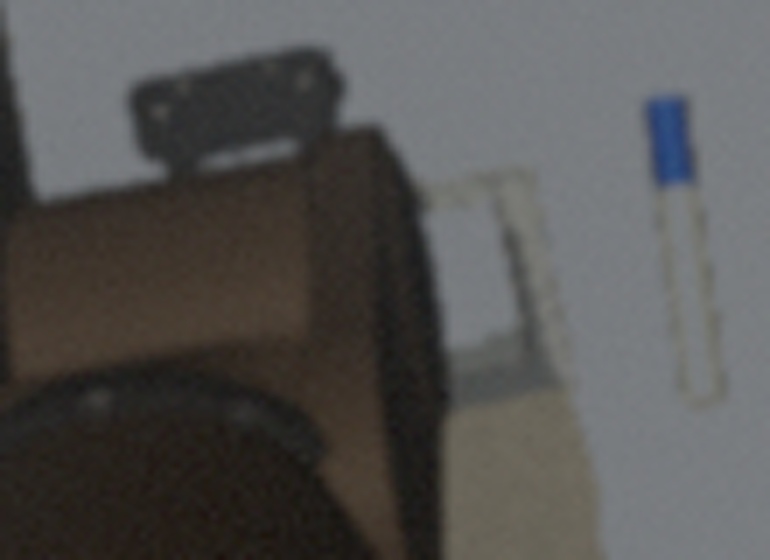

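Run:
```python
from h import *
a=ray("scene",px(250,110,6,[(200,245),(243,363)]),66);b=ray("scene",px(250,110,6,[(157,317),(213,487)]),6)
print(a.round(1),a.mean(0),b.round(1),b.mean(0))
a=ray("top",px(155,190,7,[(492,185),(525,345)]),66);b=ray("top",px(155,190,7,[(533,170),(572,382)]),6)
print(a.round(1),a.mean(0),b.round(1),b.mean(0))
```

```text
[[433.4  60.7  66. ]
 [495.5  71.2  66. ]] [464.46638191  65.96075242  66.        ] [[420.1  47.2   6. ]
 [510.6  61.4   6. ]] [465.34471117  54.32175314   6.        ]
[[494.5  72.3  66. ]
 [434.4  61.3  66. ]] [464.46099177  66.78005721  66.        ] [[502.6  59.9   6. ]
 [418.3  46.5   6. ]] [460.46186786  53.18825673   6.        ]
```

Emit:
step_arm(rows=[[8, 0, -3, 0, 0, 0], [14, 0, 0, 0, 0, 0], [8, 0, 0, 0, 0, 0], [4, 0, 0, 0, 0, 0], [0, 0, 0, 0, 0, 0], [0, 0, 0, 0, 0, 0]])

```text
t: 33.98
eef_pos: [442.6, 136.9, 1.4]
tcp_rot: [-0.495, 1.57, -0.311]
ft_force: [0.1, -0.0, -2.6]
opening: 0.669
```

```bash
python3 plan.py 443 138 -4 10.7
```

```text
t 33.98 pos [442.6 136.9   1.4] zyaw 10.5 tilt [ 0. -0.] open 63.6 F [ 0.1 -0.  -2.6] j [ 0.16  0.6   2.12 -0.    0.41 -0.03]
total [5.4 1.  0.6] [-0.003  0.     0.   ] rows 1
[5.0, 1.0, 1.0, -0.003, 0.0, 0.0]
```

Emit:
step_arm(rows=[[3, 0, 0, 0, 0, 0], [1.5, 0, 0, 0, 0, 0], [1, 0, 0, 0, 0, 0], [0, 0, 0, 0, 0, 0]])

```text
t: 34.48
eef_pos: [443.0, 137.0, -4.0]
tcp_rot: [-0.144, 1.569, 0.04]
ft_force: [-0.1, 0.1, -2.8]
opening: 0.67
```

Emit:
step_arm(rows=[[1, 0, 0, 0, 0, 0], [0, 0, 0, 0, 0, 0]])

```text
t: 34.72
eef_pos: [443.1, 137.0, -4.7]
tcp_rot: [-0.12, 1.569, 0.064]
ft_force: [0.3, -0.1, -3.0]
opening: 0.669
```

Emit:
step_arm(rows=[[1, 0, 0, 0, 0, 0], [0, 0, 0, 0, 0, 0]])

```text
t: 34.98
eef_pos: [443.2, 137.0, -4.6]
tcp_rot: [-0.102, 1.568, 0.082]
ft_force: [0.9, -0.6, -3.1]
opening: 0.672
```

Emit:
step_arm(rows=[[0, 0, 0, 0, 0, 0], [0, 0, 0, 0, 0, 0], [0, 0, 0, 0, 0, 0]], grip=80)

```text
t: 35.35
eef_pos: [443.5, 137.1, -4.6]
tcp_rot: [-0.083, 1.567, 0.101]
ft_force: [0.7, -0.4, -0.3]
opening: 0.832
```

Emit:
step_arm(rows=[[-15, 0, 0, 0, 0, 0], [-45, 0, 0, 0, 0, 0], [-60, 0, 0, 0, 0, 0], [-30, 0, 0, 0, 0, 0], [0, 0, 0, 0, 0, 0]])

```text
t: 35.98
eef_pos: [442.9, 136.9, 149.2]
tcp_rot: [-0.12, 1.569, 0.064]
ft_force: [-0.3, 0.2, -1.2]
opening: 0.841
```

```bash
python3 plan.py 598.6 -129.4 140 16.5;python3 - <<'E'
from h import *
a=env.read_camera("scene");np.save("pics/s7.npy",a)
crop("scene",160,110,280,160,2.8,"pics/l1.png",a)
def st(x): return np.clip((x.astype(float)-60)*2.4,0,255).astype(np.uint8)
crop("scene",180,145,75,55,10,"pics/l2.png",st(a))
crop("scene",180,205,60,50,10,"pics/l3.png",st(a))
E
```

```text
t 35.98 pos [442.9 136.9 149.2] zyaw 10.5 tilt [ 0.    -0.002] open 80.0 F [-0.3  0.2 -1.2] j [ 0.16  0.33  2.   -0.    0.8  -0.03]
total [   9.5 -290.3  104.3] [-0.104  0.002  0.   ] rows 6
[2.0, -48.0, 17.0, -0.017, 0.0, 0.0]
[2.0, -49.0, 17.0, -0.017, 0.0, 0.0]
[2.0, -49.0, 16.0, -0.017, 0.0, 0.0]
[2.0, -49.0, 15.0, -0.017, 0.0, 0.0]
[2.0, -49.0, 14.0, -0.017, 0.0, 0.0]
[2.0, -50.0, 13.0, -0.017, 0.0, 0.0]
```

View pics/l1.png

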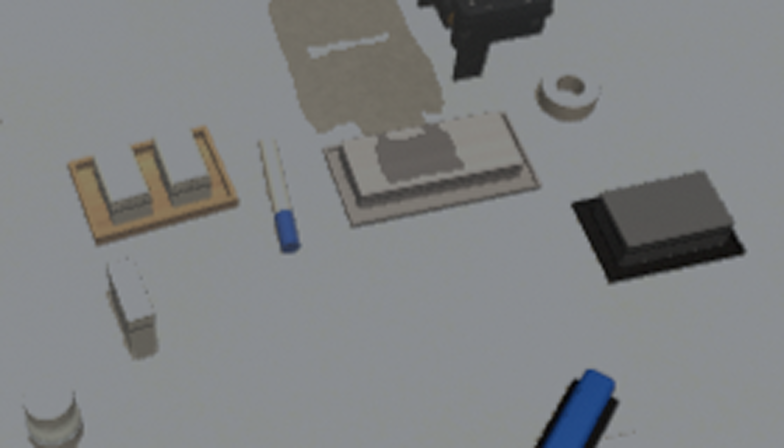

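View pics/l2.png

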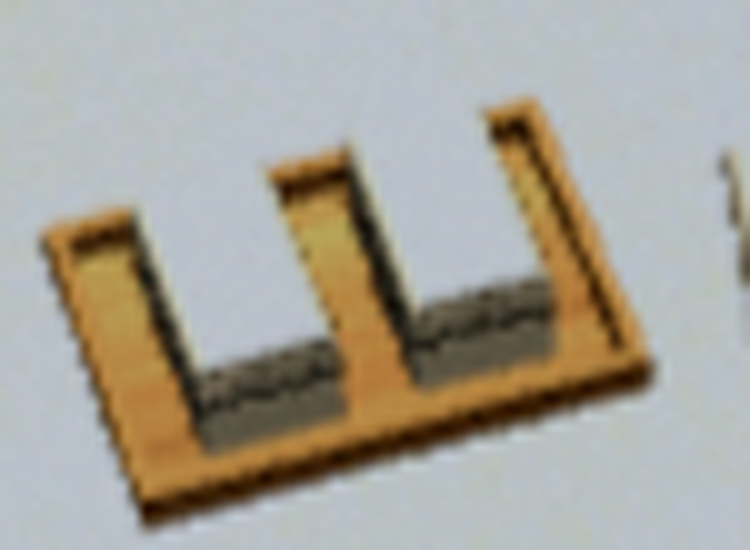

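View pics/l3.png

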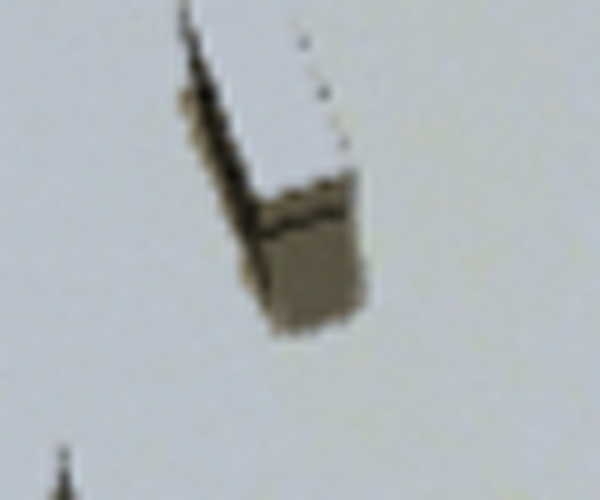

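Run:
```python
from h import *
def plane(n,uv,c,yaw,off):
    K,P=cal(n);a=np.radians(yaw);nv=np.array([np.cos(a),np.sin(a),0]);w=np.array([-np.sin(a),np.cos(a),0])
    d=np.c_[uv,np.ones(len(uv))]@np.linalg.inv(K).T@P[:3,:3].T;o=P[:3,3];c=np.array([*c,0])
    s=(off-(o-c)@nv)/(d@nv);p=o+d*s[:,None]-c;return np.c_[p@nv,p@w,p[:,2]].round(1)
c=(452.7,-108.7)
P=px(180,145,10,[(200,375),(203,440),(340,340),(345,405),(410,320),(413,380),(550,278),(553,350)])
for off in(27,29,31): print(off,plane("scene",P,c,16,off)[:,1:].tolist())
# seam/ profile: brightness rows across faces
a=np.load("pics/s7.npy")[:,:,1].astype(int)
for v in(181,183,184,185,186): print(v,a[v,196:240])
# a's near face, top view corners in tray frame
T=ray("top",px(260,205,12,[(325,210),(400,465),(250,505),(170,255),(550,130),(620,385),(485,425),(405,175)]),34)
ct=np.array([450.4,-110.1,34]);th=np.radians(16);n=np.array([np.cos(th),np.sin(th),0]);w=np.array([-np.sin(th),np.cos(th),0])
print(np.c_[(T-ct)@n,(T-ct)@w].round(1).tolist())
```

```text
27 [[-43.9, 31.0], [-45.3, 5.7], [-9.0, 29.7], [-9.3, 4.0], [8.6, 30.0], [8.3, 6.4], [44.3, 31.4], [44.4, 3.0]]
29 [[-44.3, 33.6], [-45.6, 8.4], [-9.5, 32.3], [-9.8, 6.7], [8.1, 32.6], [7.8, 9.1], [43.7, 34.0], [43.8, 5.6]]
31 [[-44.6, 36.1], [-46.0, 11.0], [-9.9, 34.9], [-10.2, 9.4], [7.6, 35.2], [7.3, 11.8], [43.1, 36.5], [43.2, 8.3]]
181 [112  75  85 123 133 126 122 112 102  94  92  95  95  95  92  81  89  87
  96 113 112 111 112 108  89  86  95  94  94  95  95  94  95  98  97 104
 106 108 108 115 115 115 115 113]
183 [113 105  76  81  98 100 100  88  89  86  86  85  79  81  80  88  95  96
 106 112 111 111 112 112 109  97  99 101 105 110 111 116 116 115 116 114
 108 108 104 100  87  84  72  71]
184 [112 108  81  79  99  92  92  84  79  77  76  81  93  89  95  94  95  95
 102 111 112 113 115 116 116 114 111 111 117 116 115 114 111 108 106 101
  87  83  71  69  72  72  74  80]
185 [115 111  95  71  84  76  83  81  95  95  95  96  95  94  94  95  94  93
  97 114 115 116 117 116 117 116 116 116 115 108 107 101  93  85  76  72
  72  72  73  76  87  88 106 113]
186 [115 114 108  76  79  89  94  94  95  94  95  95  94  94  94  95  96  98
 102 117 117 117 117 116 116 111 108 106 101  87  83  70  73  72  72  73
  79  81  96 108 119 123 140 140]
[[28.1, 10.1], [-31.5, 11.9], [-29.7, 46.8], [29.1, 46.6], [29.8, -44.1], [-29.6, -41.0], [-28.8, -9.2], [30.1, -9.6]]
```

Run:
```python
from h import *
def plane(n,uv,c,yaw,off):
    K,P=cal(n);a=np.radians(yaw);nv=np.array([np.cos(a),np.sin(a),0]);w=np.array([-np.sin(a),np.cos(a),0])
    d=np.c_[uv,np.ones(len(uv))]@np.linalg.inv(K).T@P[:3,:3].T;o=P[:3,3];c=np.array([*c,0])
    s=(off-(o-c)@nv)/(d@nv);p=o+d*s[:,None]-c;return np.c_[p@nv,p@w,p[:,2]].round(1)
c=(598.6,-129.4)
P=px(180,205,10,[(258,200),(264,255),(353,175),(361,240),(357,195)])
for off in(29,31,32): print(off,plane("scene",P,c,16.5,off)[:,1:].tolist())
a=np.load("pics/s7.npy")[:,:,1].astype(int)
for v in(226,228,229,230,231,232,234): print(v,a[v,202:220])
```

```text
29 [[-8.1, 56.2], [-8.4, 33.9], [13.6, 54.8], [13.9, 28.0], [14.0, 46.5]]
31 [[-8.5, 59.4], [-8.7, 37.1], [13.1, 58.0], [13.4, 31.3], [13.5, 49.7]]
32 [[-8.6, 60.9], [-8.9, 38.7], [12.9, 59.5], [13.2, 32.9], [13.3, 51.3]]
226 [117  89  72  75  96  94  88  88  87  80  78  78  88 120 141 140 141 141]
228 [136 115  80  76  76  78  90  95  95  94  95  95  97 114 140 141 141 141]
229 [141 133  97  79  92  95  95  94  95  96  94  94  95 111 141 140 141 141]
230 [141 136 108  81  88  96  96  94  95  95  96  94  96 107 134 141 141 141]
231 [141 135 108  86  84  96  96  95  94  95  94  95  95 103 124 140 141 141]
232 [141 136 113  96  81  96  95  95  95  95  95  94  95 100 125 141 141 141]
234 [141 141 137 117  92  97  95  95  95  95  95  95  96 106 121 141 141 141]
```

Emit:
step_arm(rows=[[0, -30, 12, -0.017, 0.002, 0], [0, -48, 17, -0.017, 0, 0], [0, -49, 16, -0.017, 0, 0], [0, -49, 15, -0.017, 0, 0], [0, -48, 14, -0.017, 0, 0], [0, -35, 13, -0.017, 0, 0], [0, 0, 0, 0, 0, 0], [0, 0, 0, 0, 0, 0]], grip=78)

```text
t: 37.02
eef_pos: [585.1, -102.0, 132.4]
tcp_rot: [2.697, 1.549, 2.988]
ft_force: [-0.5, 1.0, 0.2]
opening: 0.817
```

```bash
python3 plan.py 598.6 -129.4 100 16.5
```

```text
t 37.02 pos [ 585.1 -102.   132.4] zyaw 16.7 tilt [-0.009  0.02 ] open 77.7 F [-0.5  1.   0.2] j [-0.28  0.53  1.7  -0.    0.94 -0.57]
total [ 32.  -30.4   5.7] [ 0.003 -0.02  -0.009] rows 1
[32.0, -30.0, 6.0, 0.003, -0.02, -0.009]
```

Emit:
step_arm(rows=[[10, -18, 4, 0.002, -0.02, -0.009], [10, -10, 2, 0, 0, 0], [0, 0, 0, 0, 0, 0], [0, 0, 0, 0, 0, 0]])

```text
t: 37.52
eef_pos: [598.4, -126.8, 109.7]
tcp_rot: [1.284, 1.57, 1.574]
ft_force: [0.1, 0.3, -0.8]
opening: 0.825
```

```bash
python3 plan.py 598.6 -129.4 65 16.5
```

```text
t 37.52 pos [ 598.4 -126.8  109.7] zyaw 16.6 tilt [-0.001 -0.   ] open 78.5 F [ 0.1  0.3 -0.8] j [-0.32  0.57  1.69  0.    0.88 -0.61]
total [44.7 -2.6 -0.5] [ 0.002  0.    -0.001] rows 1
[45.0, -3.0, -1.0, 0.002, 0.0, -0.001]
```

Emit:
step_arm(rows=[[15, -2.5, 0, 0.002, 0, 0], [20, 0, 0, 0, 0, 0], [8, 0, 0, 0, 0, 0], [0, 0, 0, 0, 0, 0], [0, 0, 0, 0, 0, 0]])

```text
t: 38.15
eef_pos: [599.3, -128.8, 64.8]
tcp_rot: [0.297, 1.57, 0.586]
ft_force: [-0.3, 0.3, 0.4]
opening: 0.822
```

```bash
python3 plan.py 598.6 -129.4 22 16.5
```

```text
t 38.15 pos [ 599.3 -128.8   64.8] zyaw 16.5 tilt [-0.    -0.001] open 78.2 F [-0.3  0.3  0.4] j [-0.32  0.63  1.72  0.    0.79 -0.61]
total [42.8 -0.4 -0.9] [ 0.001  0.001 -0.   ] rows 1
[43.0, -0.0, -1.0, 0.001, 0.001, -0.0]
```

Emit:
step_arm(rows=[[12, -0.5, -1, 0, 0, 0], [16, 0, 0, 0, 0, 0], [8, 0, 0, 0, 0, 0], [4, 0, 0, 0, 0, 0], [0, 0, 0, 0, 0, 0]])

```text
t: 38.78
eef_pos: [598.6, -129.6, 22.3]
tcp_rot: [0.003, 1.569, 0.292]
ft_force: [0.8, -0.3, -0.8]
opening: 0.819
```

```bash
python3 plan.py 598.6 -129.4 22 16.5
```

```text
t 38.77 pos [ 598.6 -129.6   22.3] zyaw 16.5 tilt [-0.    -0.001] open 77.9 F [ 0.8 -0.3 -0.8] j [-0.32  0.69  1.74  0.    0.71 -0.61]
total [0.3 0.2 0.1] [ 0.001  0.001 -0.   ] rows 1
[0.0, 0.0, 0.0, 0.001, 0.001, -0.0]
```

Emit:
step_arm(rows=[[0, 0, 0, 0, 0, 0], [0, 0, 0, 0, 0, 0], [0, 0, 0, 0, 0, 0], [0, 0, 0, 0, 0, 0], [0, 0, 0, 0, 0, 0]], grip=48)

```text
t: 39.4
eef_pos: [599.0, -129.7, 23.2]
tcp_rot: [-0.309, 1.568, -0.02]
ft_force: [1.0, -0.5, -1.5]
opening: 0.606
```

Emit:
step_arm(rows=[[0, 0, 0, 0, 0, 0], [-5, 0, 0, 0, 0, 0], [-15, 0, 0, 0, 0, 0], [-30, 0, 0, 0, 0, 0], [-25, 0, 0, 0, 0, 0], [-5, 0, 0, 0, 0, 0], [0, 0, 0, 0, 0, 0]])

```text
t: 40.28
eef_pos: [598.8, -129.7, 108.6]
tcp_rot: [-0.409, 1.567, -0.12]
ft_force: [0.9, 0.3, -1.4]
opening: 0.607
```

```bash
python3 plan.py 451.2 -112.4 100 16
```

```text
t 40.27 pos [ 598.8 -129.7  108.6] zyaw 16.6 tilt [ 0.002 -0.004] open 57.8 F [ 0.9  0.3 -1.4] j [-0.32  0.57  1.69  0.    0.88 -0.61]
total [   8.    58.7 -136.6] [0.01  0.004 0.002] rows 3
[3.0, 20.0, -46.0, 0.003, 0.001, 0.001]
[3.0, 19.0, -46.0, 0.003, 0.001, 0.001]
[3.0, 19.0, -46.0, 0.003, 0.001, 0.001]
```

Emit:
step_arm(rows=[[0, 12, -30, 0.003, 0.003, 0], [0, 18, -42, 0.003, 0, 0], [0, 18, -42, 0.003, 0, 0], [0, 8, -18, 0, 0, 0], [0, 0, 0, 0, 0, 0], [0, 0, 0, 0, 0, 0]])

```text
t: 41.02
eef_pos: [451.2, -111.9, 104.3]
tcp_rot: [2.696, 1.567, 2.975]
ft_force: [0.8, 0.1, -0.2]
opening: 0.608
```

```bash
python3 plan.py 451.2 -112.4 80 16
```

```text
t 41.02 pos [ 451.2 -111.9  104.3] zyaw 16.0 tilt [-0.002  0.004] open 57.8 F [ 0.8  0.1 -0.2] j [-0.38  0.41  2.04 -0.    0.69 -0.66]
total [24.3 -0.5 -0. ] [ 0.    -0.004 -0.002] rows 1
[24.0, -0.0, -0.0, 0.0, -0.004, -0.002]
```

Lowering to about 15 mm above the case tops, then checking alignment.

Emit:
step_arm(rows=[[10, -0.5, 0, 0, -0.004, -0.002], [15, 0, 0, 0, 0, 0], [6, 0, 0, 0, 0, 0], [0, 0, 0, 0, 0, 0], [0, 0, 0, 0, 0, 0]])

```text
t: 41.65
eef_pos: [453.6, -112.9, 70.4]
tcp_rot: [-0.472, 1.57, -0.192]
ft_force: [1.1, -0.2, -0.8]
opening: 0.609
```

```bash
python3 plan.py 451.2 -112.4 60 16;python3 - <<'E'
from h import *
a=env.read_camera("scene");np.save("pics/s8.npy",a)
b=env.read_camera("top")
def st(x): return np.clip((x.astype(float)-50)*2.4,0,255).astype(np.uint8)
crop("scene",180,145,75,55,10,"pics/m1.png",st(a))
crop("top",260,190,65,65,9,"pics/m2.png",st(b))
E
```

```text
t 41.65 pos [ 453.6 -112.9   70.4] zyaw 16.1 tilt [ 0.    -0.001] open 57.9 F [ 1.1 -0.2 -0.8] j [-0.39  0.47  2.07  0.    0.6  -0.67]
total [10.4  1.1 -2.2] [0.001 0.001 0.   ] rows 1
[10.0, 1.0, -2.0, 0.001, 0.001, 0.0]
```

View pics/m1.png

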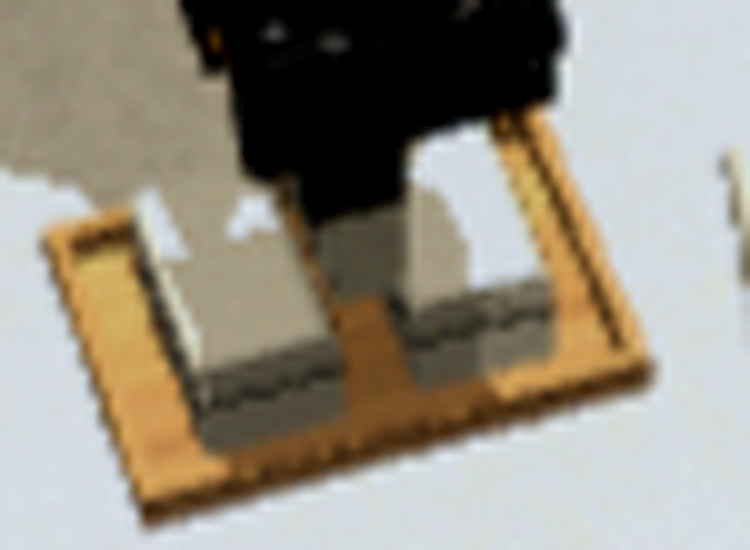

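View pics/m2.png

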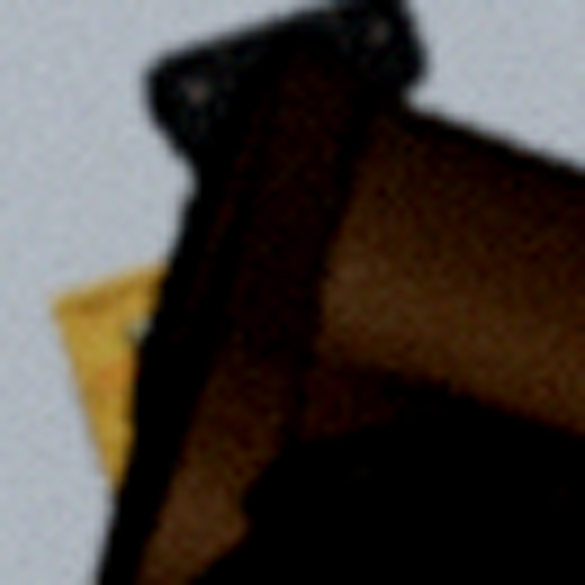

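Run:
```python
from h import *
def plane(n,uv,c,yaw,off):
    K,P=cal(n);a=np.radians(yaw);nv=np.array([np.cos(a),np.sin(a),0]);w=np.array([-np.sin(a),np.cos(a),0])
    d=np.c_[uv,np.ones(len(uv))]@np.linalg.inv(K).T@P[:3,:3].T;o=P[:3,3];c=np.array([*c,0])
    s=(off-(o-c)@nv)/(d@nv);p=o+d*s[:,None]-c;return np.c_[p@nv,p@w,p[:,2]].round(1)
c=(452.7,-108.7)
for off in(29,31): print(off,plane("scene",px(180,145,10,[(316,225),(322,270),(404,215),(405,270),(333,300),(393,290)]),c,16,off)[:,1:].tolist())
print(plane("scene",px(180,145,10,[(340,340),(344,400),(408,330),(413,380)]),c,16,29.5)[:,1:].tolist())
a=np.load("pics/s8.npy")[:,:,1].astype(int)
for v in(167,168,169,170,171,172,173,174,175): print(v,a[v,205:225])
```

```text
29 [[-12.6, 76.9], [-12.2, 60.1], [8.6, 72.0], [7.8, 51.8], [-10.3, 48.0], [4.5, 45.6]]
31 [[-13.1, 79.4], [-12.7, 62.6], [8.1, 74.5], [7.3, 54.4], [-10.7, 50.5], [4.0, 48.2]]
[[-9.6, 32.9], [-10.0, 9.4], [7.3, 29.6], [7.6, 9.8]]
167 [133 133 127  97  80  70  56  66  73  80  80  79  79  80  81  93 115 115
 114 114]
168 [115 115 113 103  86  78  72  80  79  80  80  79  80  79  80  92 114 114
 115 114]
169 [115 114 115 109  94  76  71  81  80  82  80  80  79  79  79  91 115 115
 115 115]
170 [115 114 114 112  98  77  76  82  80  80  80  80  80  80  81  91 114 114
 114 114]
171 [116 115 115 114 106  90  84  83  81  80  80  80  81  80  80  91 114 115
 115 114]
172 [115 116 115 114 110  99  88  81  77  80  80  80  81  80  83  96 113 115
 115 115]
173 [115 114 115 115 113 104  85  81  73  80  80  80  81  79  83  98 112 116
 115 115]
174 [115 115 115 115 115 110  96  80  81  81  81  81  80  75  74  91 108 112
 109 106]
175 [114 115 115 115 115 112 101  82  82  82  83  83  82  74  62  76 101  97
  90  81]
```

Run:
```python
from h import *
a=np.load("pics/s8.npy")
def st(x): return np.clip((x.astype(float)-40)*2.8,0,255).astype(np.uint8)
crop("scene",205,155,30,32,24,"pics/m3.png",st(a))
```

```text
(no output)
```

View pics/m3.png

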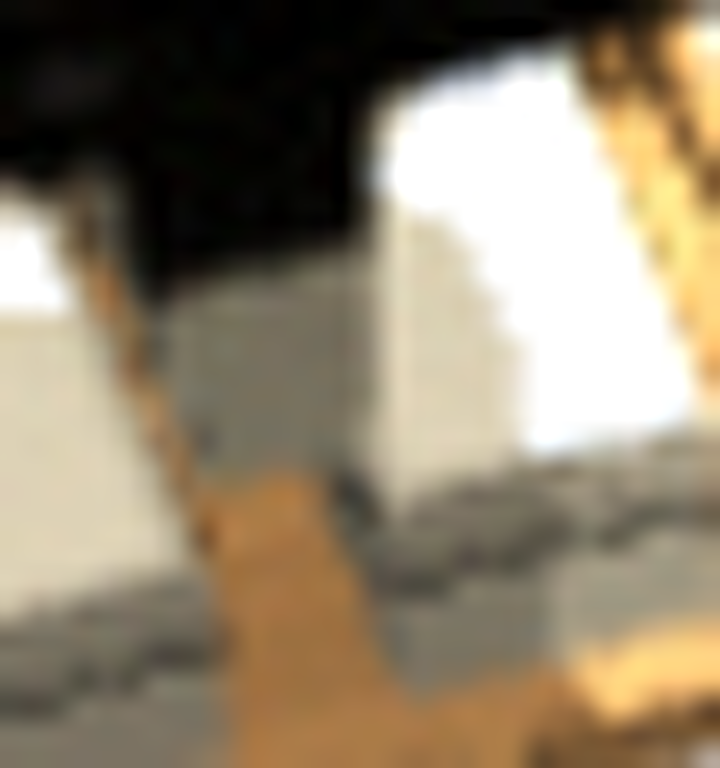

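Emit:
step_arm(rows=[[4, 1.5, -2, 0, 0, 0], [4, 0, 0, 0, 0, 0], [0, 0, 0, 0, 0, 0]])

```text
t: 42.12
eef_pos: [451.2, -112.0, 62.5]
tcp_rot: [-0.604, 1.569, -0.323]
ft_force: [-0.9, -0.6, -0.8]
opening: 0.612
```

```bash
python3 plan.py 451.4 -111.9 55 16
```

```text
t 42.12 pos [ 451.2 -112.    62.5] zyaw 16.0 tilt [ 0.001 -0.002] open 58.2 F [-0.9 -0.6 -0.8] j [-0.39  0.48  2.08  0.    0.57 -0.67]
total [7.5 0.  0.2] [0.001 0.002 0.001] rows 1
[7.0, 0.0, 0.0, 0.001, 0.002, 0.001]
```

Emit:
step_arm(rows=[[4, 0, 0, 0, 0, 0], [4, 0, 0, 0, 0, 0], [4, 0, 0, 0, 0, 0], [0, 0, 0, 0, 0, 0]])

```text
t: 42.62
eef_pos: [451.3, -112.0, 49.6]
tcp_rot: [-0.585, 1.569, -0.305]
ft_force: [0.2, -0.5, -0.9]
opening: 0.608
```

```bash
python3 plan.py 451.4 -111.9 45 16;python3 - <<'E'
from h import *
a=env.read_camera("scene");np.save("pics/s9.npy",a)
def st(x): return np.clip((x.astype(float)-40)*2.6,0,255).astype(np.uint8)
crop("scene",180,145,75,55,10,"pics/m4.png",st(a))
E
```

```text
t 42.62 pos [ 451.3 -112.    49.6] zyaw 16.1 tilt [ 0.001 -0.002] open 57.8 F [ 0.2 -0.5 -0.9] j [-0.39  0.51  2.09  0.    0.54 -0.67]
total [4.6 0.  0.1] [0.001 0.002 0.001] rows 1
[5.0, 0.0, 0.0, 0.001, 0.002, 0.001]
```

View pics/m4.png

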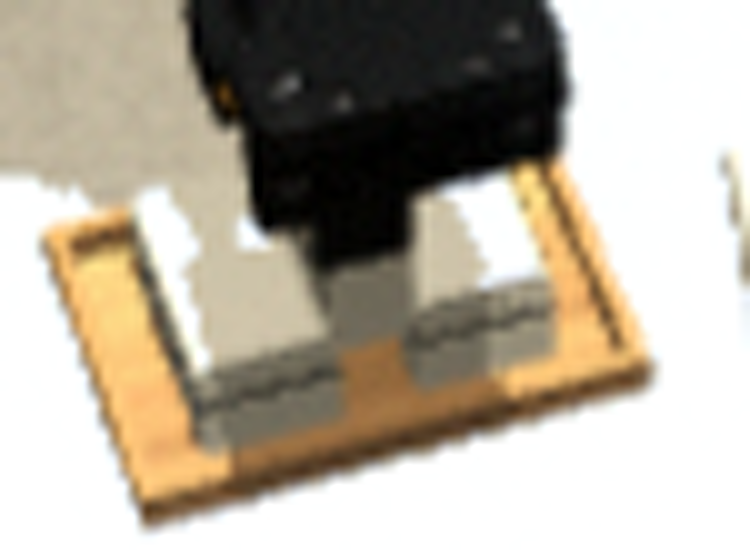

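Emit:
step_arm(rows=[[4, 0, 0, 0, 0, 0], [4, 0, 0, 0, 0, 0], [0, 0, 0, 0, 0, 0]])

```text
t: 43.05
eef_pos: [451.5, -112.0, 41.4]
tcp_rot: [-0.607, 1.568, -0.327]
ft_force: [-0.2, -1.1, -0.7]
opening: 0.606
```

Emit:
step_arm(rows=[[4, 0, 0, 0, 0, 0], [4, 0, 0, 0, 0, 0], [0, 0, 0, 0, 0, 0]])

```text
t: 43.42
eef_pos: [451.4, -112.1, 32.7]
tcp_rot: [-0.6, 1.568, -0.32]
ft_force: [0.8, 0.2, -1.1]
opening: 0.609
```

```bash
python3 plan.py 451.4 -111.9 25 16
```

```text
t 43.42 pos [ 451.4 -112.1   32.7] zyaw 16.1 tilt [ 0.001 -0.002] open 57.9 F [ 0.8  0.2 -1.1] j [-0.39  0.54  2.1   0.    0.49 -0.67]
total [7.7 0.1 0. ] [0.001 0.002 0.001] rows 1
[8.0, 0.0, 0.0, 0.001, 0.002, 0.001]
```

Emit:
step_arm(rows=[[3, 0, 0, 0, 0, 0], [3, 0, 0, 0, 0, 0], [0, 0, 0, 0, 0, 0]])

```text
t: 43.8
eef_pos: [451.4, -112.1, 26.2]
tcp_rot: [-0.606, 1.568, -0.325]
ft_force: [0.1, -0.4, -0.9]
opening: 0.604
```

```bash
python3 plan.py 451.4 -111.9 25 16;python3 - <<'E'
from h import *
a=env.read_camera("scene");np.save("pics/s10.npy",a)
def st(x): return np.clip((x.astype(float)-40)*2.6,0,255).astype(np.uint8)
crop("scene",180,145,75,55,10,"pics/m5.png",st(a))
E
```

```text
t 43.8 pos [ 451.4 -112.1   26.2] zyaw 16.1 tilt [ 0.001 -0.002] open 57.5 F [ 0.1 -0.4 -0.9] j [-0.39  0.55  2.11  0.    0.48 -0.67]
total [1.2 0.1 0. ] [0.001 0.002 0.001] rows 1
[1.0, 0.0, 0.0, 0.001, 0.002, 0.001]
```

View pics/m5.png

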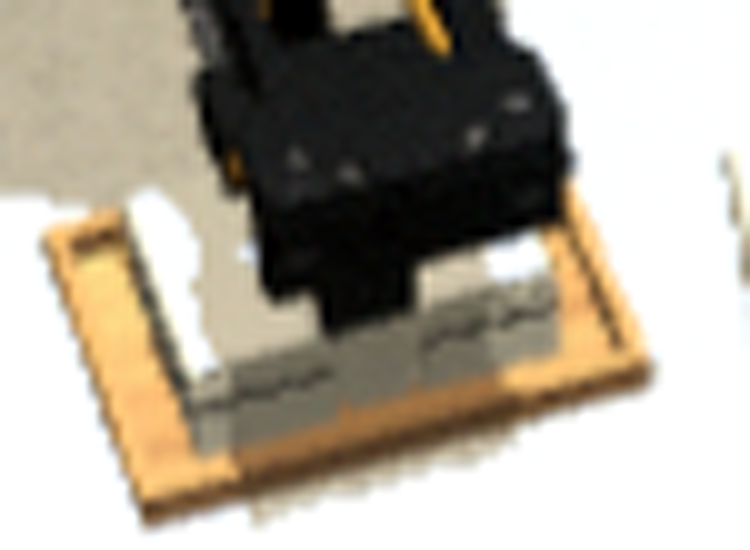

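Emit:
step_arm(rows=[[1.5, 0, 0, 0, 0, 0], [1, 0, 0, 0, 0, 0], [0, 0, 0, 0, 0, 0]])

```text
t: 44.22
eef_pos: [451.5, -112.1, 25.1]
tcp_rot: [-0.633, 1.567, -0.352]
ft_force: [-0.5, 0.3, -1.5]
opening: 0.606
```

Emit:
step_arm(rows=[[1, 0, 0, 0, 0, 0], [1, 0, 0, 0, 0, 0], [0, 0, 0, 0, 0, 0]])

```text
t: 44.6
eef_pos: [451.6, -112.1, 25.1]
tcp_rot: [-0.666, 1.566, -0.386]
ft_force: [0.5, 0.9, -1.4]
opening: 0.604
```

Emit:
step_arm(rows=[[3, 0, 0, 0, 0, 0], [3, 0, 0, 0, 0, 0]])

```text
t: 44.85
eef_pos: [452.0, -112.8, 22.4]
tcp_rot: [-0.772, 1.563, -0.49]
ft_force: [-10.1, -0.5, 44.9]
opening: 0.609
```

Emit:
step_arm(rows=[[0, 0, 0, 0, 0, 0], [0, 0, 0, 0, 0, 0]])

```text
t: 45.1
eef_pos: [452.1, -112.9, 22.7]
tcp_rot: [-0.761, 1.562, -0.479]
ft_force: [-1.0, 1.2, -0.7]
opening: 0.611
```

```bash
python3 plan.py 451.4 -111.9 24 16;python3 - <<'E'
from h import *
a=env.read_camera("scene")
def st(x): return np.clip((x.astype(float)-40)*2.6,0,255).astype(np.uint8)
crop("scene",180,145,75,55,10,"pics/m6.png",st(a))
E
```

```text
t 45.1 pos [ 452.1 -112.9   22.7] zyaw 16.1 tilt [ 0.006 -0.006] open 58.1 F [-1.   1.2 -0.7] j [-0.39  0.56  2.11 -0.    0.46 -0.67]
total [-1.3  1.2 -0.3] [0.002 0.006 0.006] rows 1
[-1.0, 1.0, -0.0, 0.002, 0.006, 0.006]
```

View pics/m6.png

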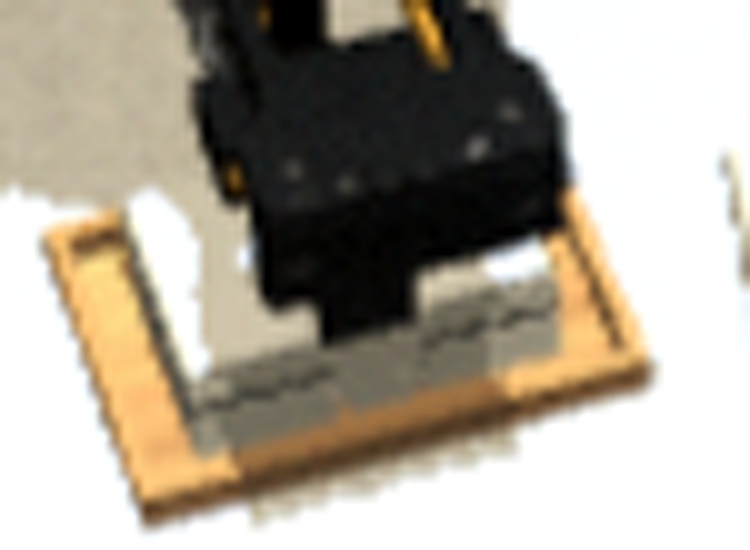

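Emit:
step_arm(rows=[[0, 0, 0, 0, 0, 0], [0, 0, 0, 0, 0, 0], [0, 0, 0, 0, 0, 0]], grip=74)

```text
t: 45.52
eef_pos: [452.2, -113.0, 22.1]
tcp_rot: [-0.772, 1.562, -0.49]
ft_force: [-0.0, -0.2, 0.4]
opening: 0.773
```

Emit:
step_arm(rows=[[-15, 0, 0, 0, 0, 0], [-45, 0, 0, 0, 0, 0], [-60, 0, 0, 0, 0, 0], [-55, 0, 0, 0, 0, 0], [-20, 0, 0, 0, 0, 0], [0, 0, 0, 0, 0, 0]])

```text
t: 46.28
eef_pos: [450.5, -112.2, 222.6]
tcp_rot: [-0.795, 1.564, -0.513]
ft_force: [0.1, -0.1, -0.0]
opening: 0.776
```

```bash
python3 plan.py 452 -111.9 200 16;python3 - <<'E'
from h import *
a=env.read_camera("scene");np.save("pics/s11.npy",a)
def st(x): return np.clip((x.astype(float)-50)*2.4,0,255).astype(np.uint8)
crop("scene",180,145,75,55,10,"pics/m7.png",st(a))
E
```

```text
t 46.27 pos [ 450.5 -112.2  222.6] zyaw 16.1 tilt [ 0.005 -0.005] open 73.8 F [ 0.1 -0.1 -0. ] j [-0.39  0.23  1.91 -0.    0.99 -0.67]
total [22.6 -0.   1.4] [0.002 0.005 0.005] rows 1
[23.0, -0.0, 1.0, 0.002, 0.005, 0.005]
```

View pics/m7.png

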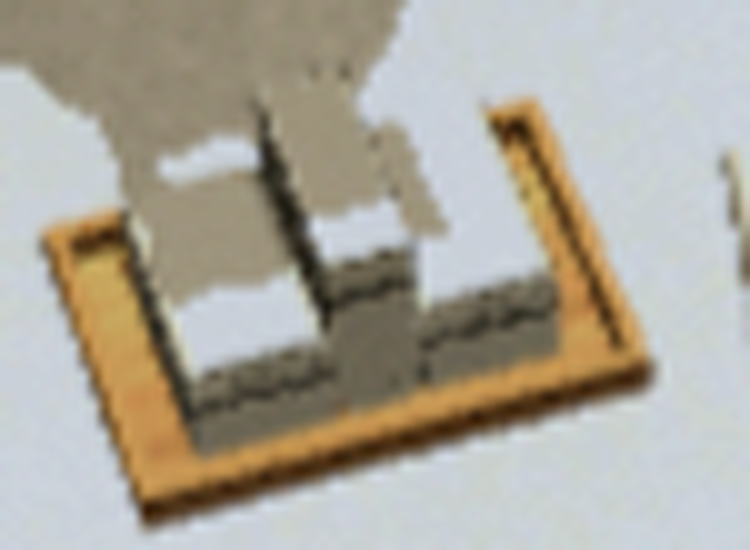

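Run:
```python
from h import *
def plane(n,uv,c,yaw,off):
    K,P=cal(n);a=np.radians(yaw);nv=np.array([np.cos(a),np.sin(a),0]);w=np.array([-np.sin(a),np.cos(a),0])
    d=np.c_[uv,np.ones(len(uv))]@np.linalg.inv(K).T@P[:3,:3].T;o=P[:3,3];c=np.array([*c,0])
    s=(off-(o-c)@nv)/(d@nv);p=o+d*s[:,None]-c;return np.c_[p@nv,p@w,p[:,2]].round(1)
for off in(29,30,31): print(off,plane("scene",px(180,145,10,[(325,268),(411,245),(330,320),(416,320),(195,380),(335,345),(420,315),(553,275)]),(452.7,-108.7),16,off)[:,1:].tolist())
```

```text
29 [[-11.5, 60.5], [9.7, 60.4], [-11.5, 40.8], [9.6, 32.0], [-45.6, 32.2], [-10.8, 30.9], [10.7, 33.4], [44.5, 34.8]]
30 [[-11.7, 61.8], [9.5, 61.7], [-11.7, 42.1], [9.4, 33.2], [-45.8, 33.5], [-11.0, 32.2], [10.5, 34.7], [44.2, 36.1]]
31 [[-11.9, 63.1], [9.2, 62.9], [-11.9, 43.4], [9.1, 34.5], [-46.0, 34.8], [-11.3, 33.5], [10.2, 36.0], [43.9, 37.4]]
```

Emit:
step_arm(rows=[[0, 30, 0, 0, 0, 0], [0, 50, 0, 0, 0, 0], [0, 55, 0, 0, 0, 0], [0, 55, 0, 0, 0, 0], [0, 55, 0, 0, 0, 0], [0, 55, 0, 0, 0, 0], [0, 55, 0, 0, 0, 0], [0, 50, 0, 0, 0, 0]])

```text
t: 47.32
eef_pos: [332.0, 285.5, 209.1]
tcp_rot: [-3.047, 1.557, -2.773]
ft_force: [0.6, -0.9, -0.1]
opening: 0.778
```

Emit:
step_arm(rows=[[0, 50, -10, 0, 0, 0], [0, 50, -10, 0, 0, 0], [0, 40, 0, 0, 0, 0], [0, 20, 0, 0, 0, 0], [0, 0, 0, 0, 0, 0], [0, 0, 0, 0, 0, 0], [0, 0, 0, 0, 0, 0]])

```text
t: 48.2
eef_pos: [264.5, 437.1, 199.8]
tcp_rot: [-2.79, 1.543, -2.513]
ft_force: [-0.2, -0.0, 0.5]
opening: 0.776
```

Run:
```python
from h import *
a=env.read_camera("scene");b=env.read_camera("top");np.save("pics/sF.npy",a);np.save("pics/tF.npy",b)
def st(x): return np.clip((x.astype(float)-40)*2.2,0,255).astype(np.uint8)
crop("scene",90,110,360,160,2.2,"pics/n1.png",st(a))
crop("top",100,180,300,110,2.6,"pics/n2.png",st(b))
s=env.state();print(s["t"],s["eef_pos"],np.abs(s["qvel"]).max())
```

```text
48.3 [264.48072743 437.32376226 199.94958026] 0.005342581053649806
```

View pics/n1.png

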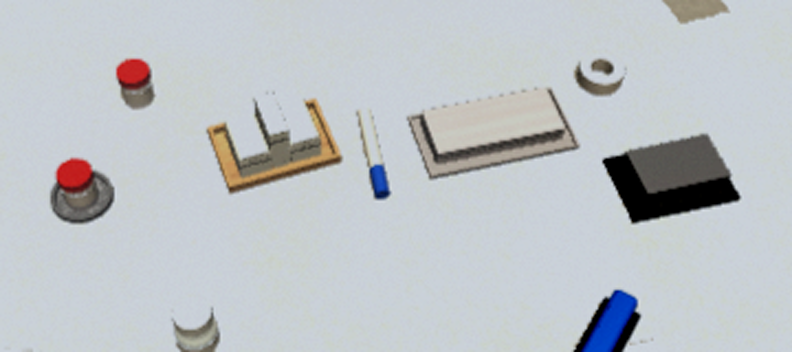

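View pics/n2.png

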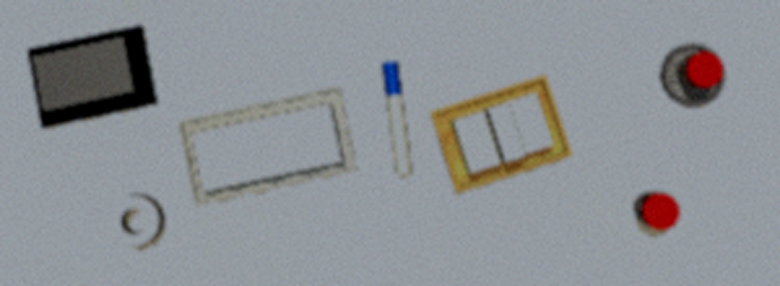

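Run:
```python
from h import *
b=np.load("pics/tF.npy");a=np.load("pics/sF.npy")
def st(x): return np.clip((x.astype(float)-30)*2.4,0,255).astype(np.uint8)
crop("top",105,185,62,52,12,"pics/o1.png",st(b));crop("top",165,210,80,52,9,"pics/o2.png",st(b))
```

```text
(no output)
```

View pics/o1.png

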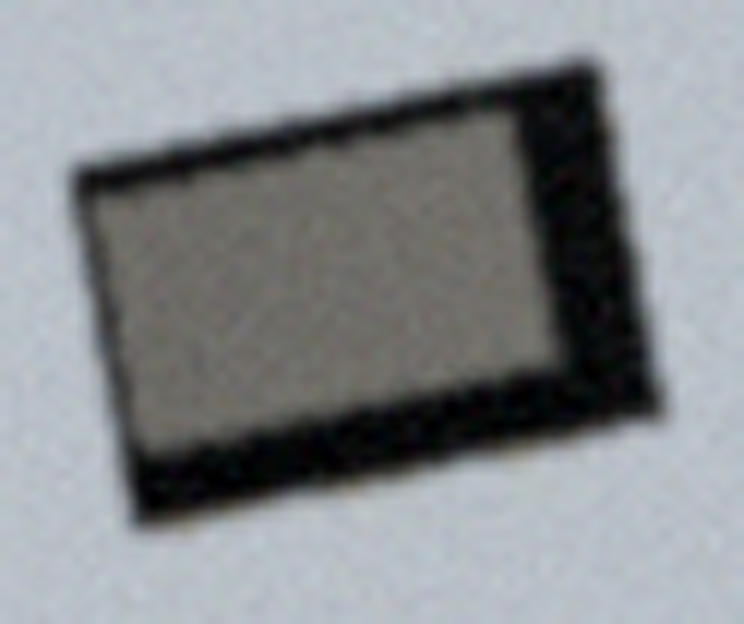

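View pics/o2.png

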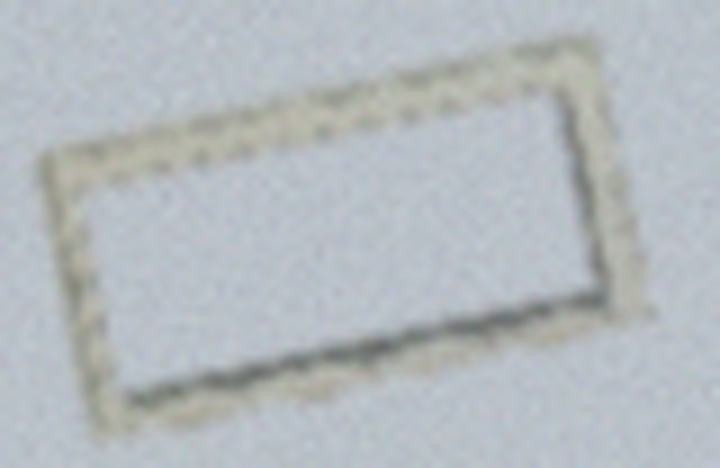

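Run:
```python
from h import *
def cmp(u0,v0,f,box,zb,tray,zt,yaw):
    B=ray("top",px(u0,v0,f,box),zb)[:,:2];T=ray("top",px(u0,v0,f,tray),zt)[:,:2]
    th=np.radians(yaw);M=np.array([[np.cos(th),-np.sin(th)],[np.sin(th),np.cos(th)]]);c=T.mean(0)
    print("box",((B-c)@M).round(1).tolist(),"\ntray",((T-c)@M).round(1).tolist())
cmp(105,185,12,[(92,195),(515,105),(560,368),(145,455)],34,[(75,170),(598,60),(660,415),(140,522)],6,10.4)
cmp(165,210,9,[(82,182),(555,85),(605,292),(125,402)],24,[(42,152),(597,35),(650,315),(97,435)],6,10.6)
```

```text
box [[31.1, 49.3], [31.3, -48.1], [-29.6, -47.0], [-29.3, 48.0]] 
tray [[42.0, 61.5], [41.9, -62.1], [-42.4, -60.7], [-41.6, 61.2]]
box [[32.0, 73.1], [30.3, -73.1], [-34.2, -74.9], [-35.5, 73.2]] 
tray [[44.6, 86.8], [43.5, -87.9], [-44.3, -86.0], [-43.8, 87.1]]
```

The box and case sit well inside their trays, within 2 mm of centre. The pot is in its ring, and the slim case is upright between the two wide cases. The arm is clear and still, so I'm handing in.

Run:
```python
from cell import env
print(env.job_done())
```

```text
the job is handed in; nothing more can be done
None
```

The stack is taken apart and everything is put away, handed in at about t = 48 s. I worked in the order listed: pot, slide box, instrument case, then slim case. The slim case stood on open bench in between, because it had to come off the slide box first.

**Last camera checks:**
- **Pot:** it stands in the round holder, within about 1 mm of centre when I measured it after release; it was still upright there at the end.
- **Slide box and instrument case:** both lie flat in their trays, within about 2 mm of centre.
- **Slim case:** it stands upright between the two wide cases. Its top measures 62–63 mm high and about 27 mm above theirs, against 26 mm expected, so it is on the tray floor. The wide cases slid apart and stayed upright.
- **Robot:** the gripper was open, the arm clear and still.

**What disagreed or stood out:**
- **Fingertip height:** the cameras put the fingertips about 15 mm above the reported tool point, where the interface text says 25 mm below it. Lowering past the stated depth without contact confirmed the camera reading, so I used that for every grasp.
- **Cameras:** the two views differed by 2–6 mm in x. I averaged them, or measured within one view where the fit was tight.
- **Final push:** pressing the slim case onto the floor briefly read 45 N at the wrist. That is below the 120 N wrist limit, and the push went through the finger grip, not the gripper body. The tool went down about 2.5 mm further during the push, probably the fingers slipping on the case.

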